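Clamp glued sensor housings in the bonding fixture and wind the dwell timer

TASK

Load the bonding fixture for its next cure: fully open the clamp bar by its wing nut (it has a left-hand thread), then slide every housing from the mat under the bar, foot first, side by side and square, each foot fully home against the back stop. Screw the nut fully tight again so that the bar grips every foot, and only then wind the timer key right up to its stop. Leave the screwdriver, the parts box and the blue bin alone.

Things in the scene. Friction and masses are not known exactly. Their poses are not given: they have to be found in the camera images.
- housing0: loose sensor housing, all identical: grey block 56 long (x) x 28 wide (y) x 30 high, with a flat aluminium foot 42 long x 28 wide x 14 high sticking out of its +x end (x = +28 to +70). Origin under the centre of the block; z up. About 150 g, centre of mass 5 ahead of the origin. Starts on the black staging mat; may be absent (None)
- housing1: loose sensor housing, all identical: grey block 56 long (x) x 28 wide (y) x 30 high, with a flat aluminium foot 42 long x 28 wide x 14 high sticking out of its +x end (x = +28 to +70). Origin under the centre of the block; z up. About 150 g, centre of mass 5 ahead of the origin. Starts on the black staging mat; may be absent (None)
- housing2: loose sensor housing, all identical: grey block 56 long (x) x 28 wide (y) x 30 high, with a flat aluminium foot 42 long x 28 wide x 14 high sticking out of its +x end (x = +28 to +70). Origin under the centre of the block; z up. About 150 g, centre of mass 5 ahead of the origin. Starts on the black staging mat; may be absent (None)
- housing3: loose sensor housing, all identical: grey block 56 long (x) x 28 wide (y) x 30 high, with a flat aluminium foot 42 long x 28 wide x 14 high sticking out of its +x end (x = +28 to +70). Origin under the centre of the block; z up. About 150 g, centre of mass 5 ahead of the origin. Starts on the black staging mat; may be absent (None)
- fixture: fixed bonding fixture: aluminium bed 170 (x) x 290 (y) x 12 thick; origin under its centre. Along its +x side: a back stop strip, 11 high above the bed, front face at x = +75, and the clamp bar. Housings enter from -x, foot first; fully home, origin at x = +5. Room for four, at y -104, -44, 44, 104; keep off the stud (y 0) and guide pins (y +-133), radius 6, at x = +59
- bed_top (a point): point on the top face of the bed above its centre (12 above the table); axes as the fixture's
- bar: clamp bar: steel, rubber face below, 32 (x) x 290 (y) x 12, always parallel to the bed. Origin at the centre of its underside, at x = +59, y = 0 of the fixture. Rises with the nut: underside 13.7 above the bed when the nut is fully tight (0.3 less than a foot's height, so it grips the feet), 23.8 when fully open
- nut (a joint): angle of the wing nut on the bar, rad: 0 fully tight (stop), 3.6 fully open (stop). LEFT-HAND thread: it grows, loosens and lifts the bar 2.8 mm per rad when turned CLOCKWISE seen from above; counter-clockwise tightens. Stays where left; 0.12 N m to turn, about 0.25 when it bears on the feet (from 0.1 down). Starts tight, 0 to 0.3
- nut_grip (a point): point on the nut's vertical axis at the height for the TCP to grip: 4 below the top of its wing, which is 56 long (x of this point) x 12 thick (y) x 26 high and stands on a round hub 30 across, 8 high, on the bar. The point is 22 above the hub's top, and turns and rises with the nut
- key (a joint): angle of the timer's winding key, rad: 0 run down, 4.5 fully wound (stop). Grows clockwise seen from above. Sprung but held by its click: stays where left, can be wound by repeated partial turns; up to 0.1 N m. Starts between 0 and 1.2
- key_grip (a point): point on the key's vertical axis at the height for the TCP to grip: 4 below the top of its flat wing, 44 long (x of this point) x 10 thick (y) x 26 high; the wing's lower edge is 63 above the table, the point 85. Turns with the key
- timer: fixed wind-up dwell timer: grey box 110 (x) x 100 (y) x 45 high with a white dial and the key upright at its centre; origin under its centre. It stands on one side of the fixture, the mat on the other
- mat: black staging mat 270 (x) x 210 (y), under 1 thick, fixed, flat on the table; origin under its centre
- driver: bystander: screwdriver with a green handle, lying beyond the fixture
- partsbox: bystander: closed milky plastic box of small parts, 90 x 115 x 38, beyond the fixture
- bin: bystander: empty blue bin 130 x 160 x 70, beyond the fixture
Mind the look-alikes: they are no part of the job. Leave any orange look-alike of the housing2 alone. Leave any yellow look-alike of the housing3 alone.

How it is judged:
By the outcome, as a careful person would: the job done as asked, in the order asked, and still so for the second after the job is handed in, with the robot touching nothing.
Of housing0, housing1, housing2, housing3 only 2 to 4 are there at a start; the rules pass over those that are not, and their reading is None.
At some moment in a run one of housing0, housing1, housing2, housing3 may be knocked a few centimetres aside while the robot is not near it.
It also fails if it takes over 210 s, if anything falls off the work surface, if the arm or the gripper's body presses on something with over 40 N, if the wrist force passes 120 N, or if a joint passes its speed limit or range.

ROBOT

A 7-joint arm with a two-finger parallel gripper is mounted at the origin on the work surface. World frame = base frame: x ahead of the robot, y to its left, z up, the work surface at z = 0. Lengths are in m, angles in rad, forces in N, time in s.
With the tool pointing down it reaches from about 0.425 to 0.95 m from the base axis. Payload 16.7 kg.
Tool frame: the origin (TCP) lies between the finger pads, 19 mm behind the fingertips; this is the grasp point; z points along the fingers, y is the line along which they close (so a half turn about z gives the same grasp; the last joint's range is limited). The gripper opens to 94 mm and grips with 3 to 60 N. Pads are 16 mm wide; open, the fingers measure 119 mm over their backs; the gripper's body (75 mm by 177 mm) begins 78 mm behind the grasp point.
Start: joints at [1.198, 0.426, 0.074, 1.606, -0.034, 1.111, -0.067], TCP at [0.149, -0.658, 0.224] pointing down, gripper open.
Joint ranges: [-2.85, 2.85], [-0.5, 2.14], [-1.23, 1.37], [0.21, 2.46], [-1.02, 4.16], [0.16, 2.05], [-2.73, 2.73]. Speed limits (rad/s): [1.89, 1.89, 2.39, 2.39, 3.01, 3.01, 3.01].

INTERFACE

Orientations are given as a 3x3 rotation matrix whose columns are the frame's x, y, z axes.
In Python, from bench import sensors, optics, robot gives the robot as it stands.
- The arm moves only by the tool carry_out, never from a script. Its argument "rows" is a list that holds one entry, the list of rows, each a list of 7 numbers: the shift along the tool's x, y, z in cm, then the turn, a rotation vector about the tool's x, y, z in units of 5 degrees (1.0 is 5 degrees), then the opening, from 0 (shut) to 1 (fully open). A call has 1 to 20 rows; each row shifts and turns the commanded pose from where the row before left it, along the tool's axes as they then stand; what a row does not reach is not made up. A row lasts 1/10 s, in which the tool goes at most 50 mm and 8.59 degrees, less where a joint would pass 70% of its speed; a pose out of reach is approached as far as the arm can. A call with a gripper value outside its range is refused whole. The fingers move at their own pace and stop on an object; "squeeze" is the grip in N (left out, the last holds). Time passes only in rows, so rows that do not move let the fingers close. It gives the time, the measured TCP pose, the force, the opening and the grip force at its end, in the units of the state.
- sensors.observe(): the state, without advancing time (a new reading comes with each control period).
- optics.grab_frame(name): name is "side" or "top"; returns the picture (420x560x3 uint8, blue, green, red); there is no depth.
- optics.get_calibration(name): a dict with "mtx" (3x3 intrinsics, pixels), "R" (3x3) and "t" (3): a world point X has camera coordinates R X + t. Camera axes: x right, y down, z forward; pixel columns grow to the right and rows downward; lengths in m; the calibration is good to about 2 mm. A picture is of the moment at which its call begins. get_calibration takes no time and is no camera call.
- robot.job_done(): hands the job in; it is judged then, once.
The state is a dict: "t": time; "qpos": joint angles; "dq": joint speeds; "joint_torque": joint torques, N m; "tcp_pos": TCP position; "ee_rot": TCP orientation; "contact_force": force on the tool from outside, world axes, zero at the start; "wrist_torque": the same for the moment, N m; "grip_width": finger opening in m; "finger_force": force on a finger pad.
Only numpy, scipy, OpenCV 4.12 (cv2) and the standard library are available. Lean on these libraries where they do the work, as an engineer would, in place of code of your own. Each camera call takes 0.05 s, during which the arm holds its last target. There are 200 camera calls.

## Working session

There is one attempt and no reset: what is moved stays moved. The work goes in short steps, Python scripts to look and compute and a tool call to move; the robot and the scene stay as the last step left them, time stands still between calls to the robot, and variables do not carry over. Pictures are saved under pics/ and viewed, at most 14 in all, crops included, and the job is handed in when it is done.

Besides the shell and the picture viewer there is one more tool, called after ">>>" by a JSON object that holds its "fn" and its "kwargs". carry_out: Moves the arm, as the interface text tells. Its arguments: {"type":"object","properties":{"rows":{"type":"array"},"squeeze":{"type":"number"}},"required":["rows"]}

```bash
mkdir -p pics
cat > h.py <<'E'
import numpy as np, cv2
from bench import sensors, optics, robot
def snap(n,f):
    im=optics.grab_frame(n); cv2.imwrite('pics/'+f,im); return im
def ray(n,uv,z):
    c=optics.get_calibration(n); K,R,t=map(np.array,(c['mtx'],c['R'],c['t']))
    d=R.T@np.linalg.solve(K,[uv[0],uv[1],1]); o=-R.T@t.ravel()
    return o+d*(z-o[2])/d[2]
def proj(n,X):
    c=optics.get_calibration(n); p=np.array(c['mtx'])@(np.array(c['R'])@np.array(X)+np.array(c['t']).ravel()); return p[:2]/p[2]
E
python3 - <<'E'
from h import *
snap('top','t0.png');snap('side','s0.png')
s=sensors.observe();print(s['t'],s['tcp_pos'],s['ee_rot'],s['grip_width'])
for n in('top','side'):
    c=optics.get_calibration(n);print(n,-np.array(c['R']).T@np.array(c['t']).ravel(),np.array(c['mtx']).round(1).tolist())
E
```

```text
0.1 [ 0.14900745 -0.65797576  0.2236798 ] [[ 9.75306953e-01  2.20853445e-01 -3.20930131e-04]
 [ 2.20853663e-01 -9.75306387e-01  1.05407881e-03]
 [-8.02082707e-05 -1.09892898e-03 -9.99999393e-01]] 0.09395007103892453
top [0.44144996 0.11502901 1.20182479] [[422.5, 0.0, 285.0], [0.0, 422.5, 208.2], [0.0, 0.0, 1.0]]
side [-0.0603971   1.12234466  1.09165003] [[497.6, 0.0, 275.3], [0.0, 497.6, 206.7], [0.0, 0.0, 1.0]]
```

View pics/t0.png

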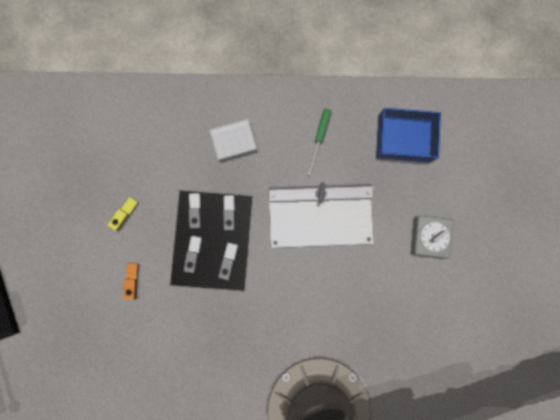

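View pics/s0.png

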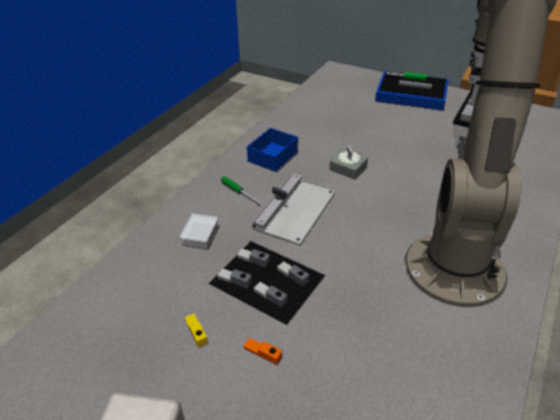

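Top view: four housings on the mat at about (195,212), (229,212), (193,255) and (229,262). The bed spans about (270–373, 187–247), the nut is near (321,193) and the timer near (434,237). The orange and yellow look-alikes lie off the mat.

Run:
```python
from h import *
im=np.mean([snap('top','t1.png').astype(float) for _ in range(6)],0)
sd=np.mean([snap('side','s1.png').astype(float) for _ in range(3)],0)
np.save('top.npy',im);np.save('side.npy',sd)
im8=im.astype(np.uint8)
a=cv2.resize(im8[180:290,165:265],None,fx=5.4,fy=5.4,interpolation=cv2.INTER_CUBIC)
b=cv2.resize(im8[175:260,262:380],None,fx=4.5,fy=4.5,interpolation=cv2.INTER_CUBIC)
cv2.imwrite('pics/a.png',a);cv2.imwrite('pics/b.png',b)
for uv,z in [((195,212),.0),((229,212),0),((193,255),0),((229,262),0),((270,189),.012),((373,187),.012),((270,247),.012),((373,243),.012),((321,193),.06),((434,237),.085),((416,217),.045),((452,257),.045)]:print(uv,ray('top',uv,z).round(4))
```

```text
(195, 212) [0.5403 0.351  0.    ]
(229, 212) [0.5414 0.2545 0.    ]
(193, 255) [0.4187 0.353  0.    ]
(229, 262) [0.4001 0.2514 0.    ]
(270, 189) [0.6072 0.1384 0.012 ]
(373, 187) [ 0.6166 -0.1551  0.012 ]
(270, 247) [0.4433 0.1363 0.012 ]
(373, 243) [ 0.4574 -0.1536  0.012 ]
(321, 193) [ 0.5912 -0.0017  0.06  ]
(434, 237) [ 0.4739 -0.2998  0.085 ]
(416, 217) [ 0.5296 -0.266   0.045 ]
(452, 257) [ 0.4209 -0.363   0.045 ]
```

View pics/a.png

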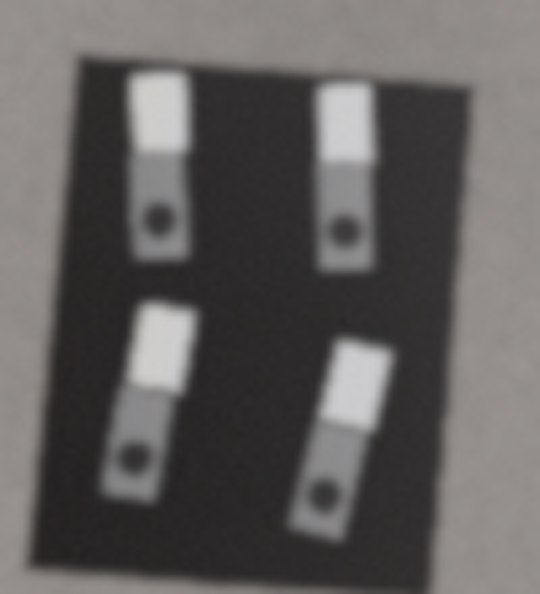

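View pics/b.png

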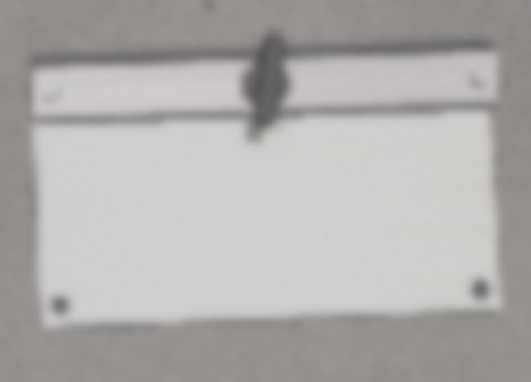

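Crop a: each housing has its foot pointing away from the robot, with the dark dot at the rear of the block. Crop b: bed front corners are at full-image (272,247.7) and (373.6,243.9), and the nut wing runs from (318,205) to (323,183).

```bash
cat > meas.py <<'E'
from h import *
def line(pts):
    vx,vy,x0,y0=cv2.fitLine(np.float32(pts),cv2.DIST_HUBER,0,.1,.01).ravel();return np.array([x0,y0]),np.array([vx,vy])
def cross(a,b):
    s=np.linalg.solve(np.c_[a[1],-b[1]],b[0]-a[0]);return a[0]+a[1]*s[0]
def edge(v,sgn):  # subpixel strongest gradient of sign
    g=np.convolve(v,[1,1,0,-1,-1],'valid')*sgn;i=int(g.argmax());i=min(max(i,1),len(g)-2)
    d=g[i-1]-2*g[i]+g[i+1];return i+2+.5*(g[i-1]-g[i+1])/d
def angmod(p,q): d=q-p; return np.degrees(np.arctan2(d[1],d[0]))
def fix(g):
    F=line([(c,236+edge(g[236:256,c],-1)) for c in range(280,366)])
    L=line([(262+edge(g[r,262:282],1),r) for r in range(206,242)])
    R=line([(364+edge(g[r,364:384],-1),r) for r in range(206,240)])
    f1,f2=cross(F,L),cross(F,R)
    P=ray('top',f1,.012)[:2],ray('top',f2,.012)[:2]
    return P,F,L,R
def houses(g,zoff=0):
    m=(g>140).astype(np.uint8)[180:292,168:256]
    # only inside mat hull : dark pixels
    dark=(g<75).astype(np.uint8); n,l,s,c=cv2.connectedComponentsWithStats(dark[170:300,160:262])
    i=1+s[1:,4].argmax(); hull=cv2.convexHull(np.argwhere(l==i)[:,::-1].astype(np.int32)+[160,170])
    mk=np.zeros(g.shape,np.uint8);cv2.fillPoly(mk,[hull],1);mk=cv2.erode(mk,np.ones((3,3)))
    S=8;G=cv2.resize(g.astype(np.float32),None,fx=S,fy=S,interpolation=cv2.INTER_CUBIC);M=cv2.resize(mk,None,fx=S,fy=S,interpolation=0)
    out=[]
    k=lambda p:(np.array(p)+.5)/S-.5
    cs,_=cv2.findContours(((G>168)&(M>0)).astype(np.uint8),cv2.RETR_EXTERNAL,cv2.CHAIN_APPROX_NONE)
    feet=[cv2.minAreaRect(c) for c in cs if cv2.contourArea(c)>60*S*S]
    cs,_=cv2.findContours(((G>88)&(M>0)).astype(np.uint8),cv2.RETR_EXTERNAL,cv2.CHAIN_APPROX_NONE)
    for c in cs:
        if cv2.contourArea(c)<250*S*S: continue
        whole=cv2.minAreaRect(c)
        f=min(feet,key=lambda f:np.hypot(*(np.array(f[0])-whole[0])))
        fc=ray('top',k(f[0]),.014)
        bx=cv2.boxPoints(whole);d=np.array(f[0])-whole[0];d/=np.linalg.norm(d)
        far=bx[np.argsort(bx@d)[:2]].mean(0); tip=bx[np.argsort(bx@d)[2:]].mean(0)
        rear=ray('top',k(far),.03)[:2]; t=ray('top',k(tip),.014)[:2]
        a=t-rear; L=np.hypot(*a); a/=L
        o=(rear+28*a/1000+t-70*a/1000)/2
        out.append((o,np.degrees(np.arctan2(a[1],a[0])),L,fc[:2]-a*.049,sorted(whole[1])))
    return out
E
python3 - <<'E'
from meas import *
g=np.load('top.npy').mean(2)
P,F,L,R=fix(g);print('front corners',P, np.hypot(*(P[0]-P[1])))
d=P[0]-P[1];d/=np.hypot(*d);yaw=np.degrees(np.arctan2(-d[0],d[1]));print('yaw',yaw)
o=(P[0]+P[1])/2+.085*np.array([d[1],-d[0]]);print('fixture o',o)
for h in houses(g):print([np.round(x,4) for x in h])
# nut and key: dark masks, key
hsv=g
for name,(r0,r1,c0,c1),th,z in [('nut',(178,210,308,336),115,.056),('key',(222,252,420,450),115,.083)]:
    S=8;G=cv2.resize(g[r0:r1,c0:c1].astype(np.float32),None,fx=S,fy=S,interpolation=cv2.INTER_CUBIC)
    cs,_=cv2.findContours((G<th).astype(np.uint8),0,1);c=max(cs,key=cv2.contourArea)
    r=cv2.minAreaRect(c);print(name,cv2.contourArea(c)/64,(np.array(r[0])+.5)/S-.5+[c0,r0],np.array(r[1])/S,r[2])
    ip=G
k=np.load('top.npy').astype(np.uint8)[210:265,408:460];n=np.load('top.npy').astype(np.uint8)[175:215,300:345]
sd=np.load('side.npy').astype(np.uint8)
f=lambda x:cv2.resize(x,(390,290),interpolation=cv2.INTER_CUBIC)
cv2.imwrite('pics/c.png',np.vstack([np.hstack([f(k),f(n)]),np.hstack([f(sd[140:180,325:375]),f(sd[175:230,255:335])])]))
E
```

```text
front corners (array([0.44442099, 0.13524542]), array([ 0.45761174, -0.15225183])) 0.2877997001744151
yaw 2.626963525138935
fixture o [ 0.53592704 -0.00460739]
[array([0.3845, 0.2561]), np.float64(-11.9011), np.float64(0.1014), array([0.383 , 0.2569]), array([ 97.4993, 298.8039])]
[array([0.4023, 0.3537]), np.float64(-8.6575), np.float64(0.1017), array([0.4007, 0.3547]), array([ 98.5227, 299.2036])]
[array([0.5187, 0.2512]), np.float64(3.639), np.float64(0.1008), array([0.518 , 0.2518]), array([ 95.8911, 283.2628])]
[array([0.5234, 0.3472]), np.float64(4.7372), np.float64(0.1005), array([0.5226, 0.348 ]), array([ 97.687 , 281.8637])]
nut 123.5859375 [319.80464554 192.14469147] [10.60697937 20.78799629] 14.620875358581543
key 14.1328125 [434.52706242 236.64853477] [ 2.68273211 11.12046242] 39.70991897583008
```

View pics/c.png

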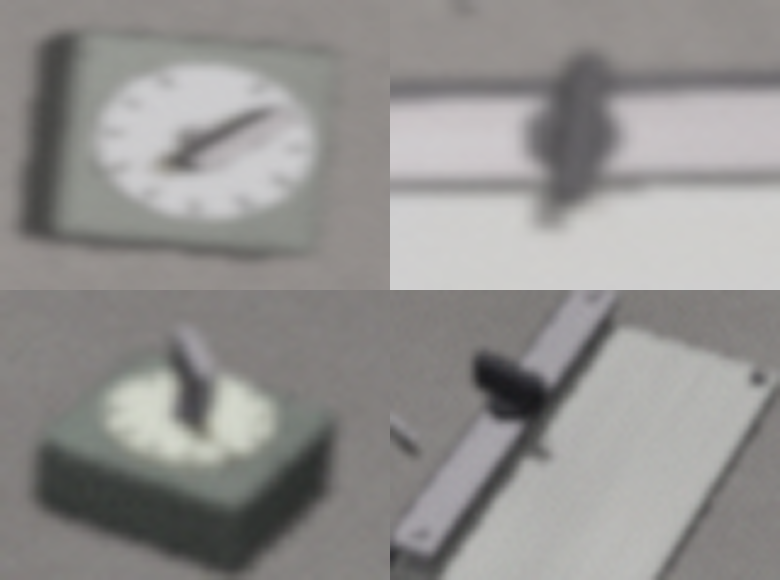

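Crop c: the dial is centred near top-view pixel (435.3,236.5) and the key wing points up and to the right. The nut hub is near (321.3,194), with the wing nearly along the fixture x axis. First I move above the nut.

>>> {"fn": "carry_out", "kwargs": {"rows": [[[2.9, -2.71, 0, 0, 0, 0, 1], [2.9, -2.71, 0, 0, 0, 0, 1], [2.9, -2.71, 0, 0, 0, 0, 1], [2.9, -2.71, 0, 0, 0, 0, 1], [2.9, -2.71, 0, 0, 0, 0, 1], [2.9, -2.71, 0, 0, 0, 0, 1], [2.9, -2.71, 0, 0, 0, 0, 1], [2.9, -2.71, 0, 0, 0, 0, 1], [2.9, -2.71, 0, 0, 0, 0, 1], [2.9, -2.71, 0, 0, 0, 0, 1], [2.9, -2.71, 0, 0, 0, 0, 1], [2.9, -2.71, 0, 0, 0, 0, 1], [2.9, -2.71, 0, 0, 0, 0, 1], [2.9, -2.71, 0, 0, 0, 0, 1], [2.9, -2.71, 0, 0, 0, 0, 1], [2.9, -2.71, 0, 0, 0, 0, 1], [2.9, -2.71, 0, 0, 0, 0, 1], [2.9, -2.71, 0, 0, 0, 0, 1], [2.9, -2.71, 0, 0, 0, 0, 1], [2.9, -2.71, 0, 0, 0, 0, 1]]], "squeeze": 40}}

```text
t: 2.55
tcp_pos: [0.5958, -0.0002, 0.2245]
ee_rot: [[0.975, 0.221, 0.0], [0.221, -0.975, -0.0], [0.0, 0.0, -1.0]]
contact_force: [0.2, -0.5, 0.8]
grip_width: 0.094
finger_force: 0.0
```

```bash
cat >> h.py <<'E'
def st():
    s=sensors.observe();R=np.array(s['ee_rot']);return s,np.array(s['tcp_pos']),R,np.degrees(np.arctan2(R[1,0],R[0,0]))
def plan(x,y,z,psi=None):
    s,p,R,a=st();d=R.T@(np.array([x,y,z])-p)*100
    print('t %.1f'%s['t'],'pos',p.round(4),'psi %.2f'%a,'q',np.round(s['qpos'],2),'F',np.round(s['contact_force'],1),'shift cm',d.round(2),'turn units',None if psi is None else round(-(((psi-a+180)%360)-180)/5,2),'w %.4f'%s['grip_width'],'tilt',R[:,2].round(3))
E
python3 - <<'E'
from h import *
plan(.594,-.002,.068,-8)
print(ray('top',(321.3,194),.0457),ray('top',(435.3,236.5),.045))
c=np.array(optics.get_calibration('top')['R']);print(c.round(3))
# wing direction via two pixels at wing top height
p,q=ray('top',(318.9+.9,203),.07),ray('top',(323.1,182),.07);print(np.degrees(np.arctan2(*(q-p)[[1,0]])),np.hypot(*(q-p)[:2]))
p,q=ray('top',(432,240.9),.085),ray('top',(445.3,230.5),.085);print(p,q,np.degrees(np.arctan2(*(q-p)[[1,0]])),np.hypot(*(q-p)[:2]))
E
```

```text
t 2.5 pos [ 5.958e-01 -2.000e-04  2.245e-01] psi 12.75 q [ 0.2   0.32 -0.38  1.77  0.13  1.08 -1.57] F [ 0.2 -0.5  0.8] shift cm [-0.22  0.13 15.65] turn units 4.15 w 0.0940 tilt [ 0. -0. -1.]
[ 0.59034261 -0.00399425  0.0457    ] [ 0.47647535 -0.31829498  0.045     ]
[[ 0.01  -1.     0.017]
 [-0.996 -0.011 -0.093]
 [ 0.093 -0.016 -0.995]]
-8.756024841692287 0.05802438948005077
[ 0.46352266 -0.29423141  0.085     ] [ 0.49147384 -0.33044992  0.085     ] -52.341291283015956 0.045749850049886506
```

Run:
```python
from meas import *
g=np.load('top.npy').mean(2)
for c in (285,295,305,340,350,360):
    v=g[180:212,c]; print(c,np.round(v).astype(int).tolist())
o=np.array([.5359,-.0046]);y=np.radians(2.63);R=np.array([[np.cos(y),-np.sin(y)],[np.sin(y),np.cos(y)]])
for n,fx,z in(('bar front',.043,.038),('bar back',.075,.038),('bed front',-.085,.012)):
    print(n,[proj('top',[*(o+R@[fx,fy]),z]).round(1).tolist() for fy in(.1,.043,-.055,-.11)])
m=[ray('top',p,.0717) for p in((319.8,203),(323.1,182))];print((m[0]+m[1])/2)
sd=np.load('side.npy');cv2.imwrite('pics/d.png',cv2.resize(sd[160:250,240:350].astype(np.uint8),None,fx=6,fy=6,interpolation=2))
for X in ([.5948,-.0019,.072],[.590,-.004,.072],[*(o+R@[-.085,.145]),.012],[*(o+R@[-.085,-.145]),.012]):print((proj('side',X)-[240,160])*6)
```

```text
285 [145, 147, 145, 145, 144, 139, 129, 115, 120, 153, 187, 200, 200, 201, 204, 205, 204, 203, 201, 192, 168, 146, 164, 194, 204, 206, 207, 207, 207, 207, 206, 206]
295 [144, 146, 146, 146, 144, 136, 122, 114, 126, 158, 189, 198, 201, 204, 205, 205, 205, 203, 196, 181, 154, 147, 169, 196, 205, 207, 207, 207, 207, 208, 207, 206]
305 [145, 145, 146, 145, 145, 135, 122, 122, 148, 180, 195, 198, 201, 203, 205, 204, 204, 203, 194, 172, 148, 163, 192, 204, 206, 206, 206, 206, 206, 206, 206, 206]
340 [144, 143, 143, 139, 129, 116, 120, 148, 179, 191, 193, 194, 194, 194, 196, 195, 192, 184, 164, 144, 162, 192, 203, 206, 205, 205, 204, 206, 205, 206, 206, 206]
350 [144, 143, 141, 135, 122, 111, 119, 150, 181, 191, 192, 194, 194, 195, 194, 193, 189, 177, 154, 145, 168, 194, 204, 206, 206, 205, 205, 205, 204, 205, 206, 206]
360 [141, 140, 136, 128, 114, 113, 135, 165, 186, 193, 193, 194, 195, 196, 193, 192, 187, 168, 144, 154, 181, 199, 205, 205, 205, 204, 205, 206, 204, 204, 205, 205]
bar front [[284.5, 199.7], [305.1, 199.0], [340.3, 197.8], [360.0, 197.1]]
bar back [[284.1, 188.2], [304.6, 187.6], [339.7, 186.4], [359.3, 185.7]]
bed front [[286.0, 246.0], [306.3, 245.3], [341.1, 244.0], [360.5, 243.3]]
[ 0.59114897 -0.00172617  0.0717    ]
[229.55315747 173.06330495]
[238.97425997 173.52464924]
[353.71968024 495.32422365]
[564.64424531 181.24464609]
```

View pics/d.png

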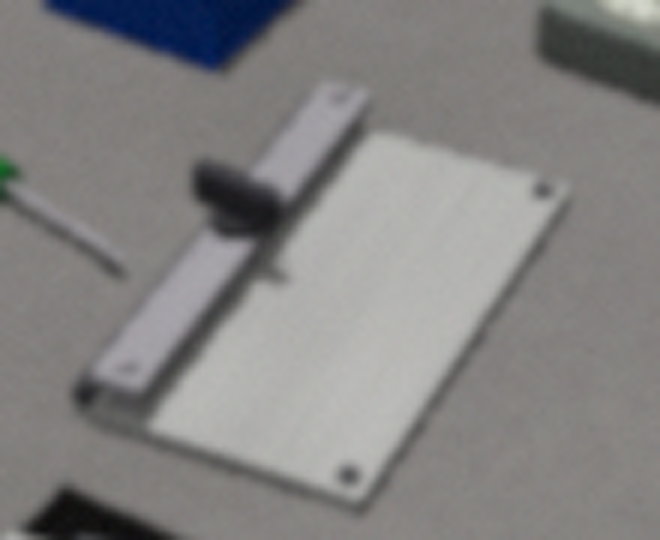

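The wing in the side crop runs from (195,170) to (285,200), so its axis agrees best with (0.591,-0.003). I descend and grip.

>>> {"fn": "carry_out", "kwargs": {"rows": [[[-0.43, 0.19, 0, 0, 0, 1.45, 1], [0, 0, 0, 0, 0, 1.45, 1], [0, 0, 0, 0, 0, 1.4, 1], [0, 0, 2, 0, 0, 0, 1], [0, 0, 2, 0, 0, 0, 1], [0, 0, 2, 0, 0, 0, 1], [0, 0, 2, 0, 0, 0, 1], [0, 0, 2, 0, 0, 0, 1], [0, 0, 2, 0, 0, 0, 1], [0, 0, 2, 0, 0, 0, 1], [0, 0, 1, 0, 0, 0, 1], [0, 0, 0.5, 0, 0, 0, 1], [0, 0, 0, 0, 0, 0, 0], [0, 0, 0, 0, 0, 0, 0], [0, 0, 0, 0, 0, 0, 0], [0, 0, 0, 0, 0, 0, 0], [0, 0, 0, 0, 0, 0, 0], [0, 0, 0, 0, 0, 0, 0]]], "squeeze": 30}}

```text
t: 4.35
tcp_pos: [0.5914, -0.0044, 0.0695]
ee_rot: [[0.988, -0.152, 0.0], [-0.152, -0.988, -0.0], [0.0, -0.0, -1.0]]
contact_force: [0.3, 0.1, 0.2]
grip_width: 0.0494
finger_force: 0.0
```

Run:
```python
from h import *
plan(.592,-.003,.0695,-8.7);print(sensors.observe()['wrist_torque'])
```

```text
t 4.3 pos [ 0.5914 -0.0044  0.0695] psi -8.74 q [ 0.12  0.49 -0.29  1.91  0.19  0.77 -1.99] F [0.3 0.1 0.2] shift cm [ 0.04 -0.15  0.  ] turn units -0.01 w 0.0494 tilt [ 0. -0. -1.]
[0.02092113 0.01259836 0.04236957]
```

>>> {"fn": "carry_out", "kwargs": {"rows": [[[0, -0.1, 0, 0, 0, 0, 1], [0, 0, 0, 0, 0, 0, 1], [0, 0, 0, 0, 0, 0, 1], [0, 0, 0, 0, 0, 0, 1], [0, 0, 0, 0, 0, 0, 1], [0, 0, 0, 0, 0, 0, 1], [0, 0, 0, 0, 0, -1.5, 1], [0, 0, 0, 0, 0, -1.5, 1], [0, 0, 0, 0, 0, -1.5, 1], [0, 0, 0, 0, 0, -1.5, 1], [0, 0, 0, 0, 0, -1.5, 1], [0, 0, 0, 0, 0, -1.5, 1], [0, 0, 0, 0, 0, -1.5, 1], [0, 0, 0, 0, 0, -1.5, 1], [0, 0, 0, 0, 0, -1.5, 1], [0, 0, 0, 0, 0, -1.5, 1], [0, 0, 0, 0, 0, -1.5, 1], [0, 0, 0, 0, 0, -1.5, 1]]]}}

```text
t: 6.15
tcp_pos: [0.5915, -0.0034, 0.0693]
ee_rot: [[0.147, 0.989, 0.0], [0.989, -0.147, 0.0], [0.0, 0.0, -1.0]]
contact_force: [-0.1, 0.0, -1.2]
grip_width: 0.0936
finger_force: 0.0
```

>>> {"fn": "carry_out", "kwargs": {"rows": [[[0, 0, 0, 0, 0, -1.5, 1], [0, 0, 0, 0, 0, -1.5, 1], [0, 0, 0, 0, 0, -1.5, 1], [0, 0, 0, 0, 0, -1.5, 1], [0, 0, 0, 0, 0, -1.5, 1], [0, 0, 0, 0, 0, -1.5, 1], [0, 0, 0, 0, 0, -1.5, 1], [0, 0, 0, 0, 0, -1.5, 1], [0, 0, 0, 0, 0, -1.5, 1], [0, 0, 0, 0, 0, -1.5, 1], [0, 0, 0, 0, 0, -1.5, 1], [0, 0, 0, 0, 0, -1.5, 1], [0, 0, 0, 0, 0, 0, 0], [0, 0, 0, 0, 0, 0, 0], [0, 0, 0, 0, 0, 0, 0], [0, 0, 0, 0, 0, 0, 0], [0, 0, 0, 0, 0, 0, 0], [0, 0, 0, 0, 0, 0, 0], [0, 0, 0, 0, 0, 0, 0], [0, 0, 0, 0, 0, 0, 0]]]}}

```text
t: 8.15
tcp_pos: [0.5914, -0.0034, 0.0693]
ee_rot: [[-0.988, 0.152, 0.0], [0.152, 0.988, -0.0], [-0.0, 0.0, -1.0]]
contact_force: [0.0, -0.2, -0.2]
grip_width: 0.0334
finger_force: 0.0
```

Run:
```python
from h import *
plan(.592,-.003,.0695,171.3);print(sensors.observe()['wrist_torque'],sensors.observe()['finger_force'])
```

```text
t 8.2 pos [ 0.5914 -0.0034  0.0693] psi 171.25 q [ 0.64  0.69 -1.    1.88  0.7   0.98  0.73] F [ 0.  -0.2 -0.2] shift cm [-0.05  0.05 -0.02] turn units -0.01 w 0.0334 tilt [ 0. -0. -1.]
[ 0.04268378 -0.14179404 -0.01259889] 0.0
```

>>> {"fn": "carry_out", "kwargs": {"rows": [[[0, 0, 0, 0, 0, 0, 0], [0, 0, 0, 0, 0, 0, 0], [0, 0, 0, 0, 0, 0, 0], [0, 0, 0, 0, 0, 0, 0], [0, 0, 0, 0, 0, 0, 0], [0, 0, 0, 0, 0, 0, 0]]]}}

```text
t: 8.75
tcp_pos: [0.5917, -0.0017, 0.0694]
ee_rot: [[-0.989, 0.151, 0.001], [0.151, 0.989, 0.002], [-0.0, 0.002, -1.0]]
contact_force: [1.8, 7.4, -3.5]
grip_width: 0.0115
finger_force: 29.8
```

Run:
```python
from h import *
plan(.592,-.003,.0695,171.3);print(sensors.observe()['wrist_torque'],sensors.observe()['finger_force'])
```

```text
t 8.8 pos [ 0.5917 -0.0017  0.0694] psi 171.34 q [ 0.63  0.69 -1.    1.88  0.7   0.97  0.73] F [ 1.8  7.4 -3.5] shift cm [-0.05 -0.13 -0.01] turn units 0.01 w 0.0115 tilt [ 0.001  0.002 -1.   ]
[ 1.70311646 -0.58835845  0.17520767] 29.80935037136078
```

>>> {"fn": "carry_out", "kwargs": {"rows": [[[0, 0.2, 0, 0, 0, 0, 0], [0, 0, -0.037, 0, 0, 1.5, 0], [0, 0, -0.037, 0, 0, 1.5, 0], [0, 0, -0.037, 0, 0, 1.5, 0], [0, 0, -0.037, 0, 0, 1.5, 0], [0, 0, -0.037, 0, 0, 1.5, 0], [0, 0, -0.037, 0, 0, 1.5, 0], [0, 0, -0.037, 0, 0, 1.5, 0], [0, 0, -0.037, 0, 0, 1.5, 0], [0, 0, -0.037, 0, 0, 1.5, 0], [0, 0, -0.037, 0, 0, 1.5, 0], [0, 0, -0.037, 0, 0, 1.5, 0], [0, 0, -0.037, 0, 0, 1.5, 0], [0, 0, 0, 0, 0, 0, 0], [0, 0, 0, 0, 0, 0, 0]]], "squeeze": 40}}

```text
t: 10.25
tcp_pos: [0.5923, -0.0011, 0.0739]
ee_rot: [[0.15, 0.989, 0.001], [0.989, -0.15, 0.0], [0.0, 0.001, -1.0]]
contact_force: [5.0, 1.0, -3.4]
grip_width: 0.0114
finger_force: 39.9
```

Run:
```python
from h import *
plan(.592,-.0015,.0695,81.3);print(sensors.observe()['wrist_torque'],sensors.observe()['finger_force'])
```

```text
t 10.2 pos [ 0.5923 -0.0011  0.0739] psi 81.38 q [ 0.4   0.55 -0.66  1.89  0.44  0.85 -0.63] F [ 5.   1.  -3.4] shift cm [-0.05 -0.03  0.44] turn units 0.02 w 0.0114 tilt [ 0.001  0.    -1.   ]
[ 0.27077028 -1.11884291 -0.02234122] 39.91925239562988
```

>>> {"fn": "carry_out", "kwargs": {"rows": [[[0, 0.1, 0, 0, 0, 0, 0], [0, 0, -0.037, 0, 0, 1.5, 0], [0, 0, -0.037, 0, 0, 1.5, 0], [0, 0, -0.037, 0, 0, 1.5, 0], [0, 0, -0.037, 0, 0, 1.5, 0], [0, 0, -0.037, 0, 0, 1.5, 0], [0, 0, -0.037, 0, 0, 1.5, 0], [0, 0, -0.037, 0, 0, 1.5, 0], [0, 0, -0.037, 0, 0, 1.5, 0], [0, 0, -0.037, 0, 0, 1.5, 0], [0, 0, -0.037, 0, 0, 1.5, 0], [0, 0, -0.037, 0, 0, 1.5, 0], [0, 0, -0.037, 0, 0, 1.0, 0], [0, 0, 0, 0, 0, 0, 0], [0, 0, 0, 0, 0, 0, 0]]]}}

```text
t: 11.75
tcp_pos: [0.5928, -0.0017, 0.0781]
ee_rot: [[0.994, -0.105, 0.0], [-0.105, -0.994, -0.0], [0.0, 0.0, -1.0]]
contact_force: [3.8, -0.7, -3.5]
grip_width: 0.012
finger_force: 39.9
```

Run:
```python
from h import *
plan(.593,-.0015,.0695,-6.2);print(sensors.observe()['wrist_torque'],sensors.observe()['finger_force'])
```

```text
t 11.8 pos [ 0.5928 -0.0017  0.0781] psi -6.04 q [ 0.14  0.48 -0.31  1.9   0.2   0.79 -1.95] F [ 3.8 -0.7 -3.5] shift cm [ 0.02 -0.02  0.86] turn units 0.03 w 0.0120 tilt [ 0. -0. -1.]
[-0.08007523 -0.83582385 -0.07570659] 39.92050766944885
```

>>> {"fn": "carry_out", "kwargs": {"rows": [[[0, 0, -0.025, 0, 0, 1.0, 0], [0, 0, -0.025, 0, 0, 1.0, 0], [0, 0, -0.025, 0, 0, 1.0, 0], [0, 0, 0, 0, 0, 0, 0]]]}}

```text
t: 12.15
tcp_pos: [0.5929, -0.0018, 0.0789]
ee_rot: [[0.932, -0.361, 0.0], [-0.361, -0.932, -0.0], [0.0, 0.0, -1.0]]
contact_force: [3.7, -1.7, -4.1]
grip_width: 0.0118
finger_force: 39.9
```

Run:
```python
from h import *
plan(.593,-.0015,.0695,-21.2);print(sensors.observe()['wrist_torque'],sensors.observe()['finger_force'])
```

```text
t 12.2 pos [ 0.5929 -0.0018  0.0789] psi -21.19 q [ 0.09  0.47 -0.24  1.9   0.16  0.79 -2.18] F [ 3.7 -1.7 -4.1] shift cm [ 0.   -0.04  0.94] turn units 0.0 w 0.0118 tilt [ 0. -0. -1.]
[-0.47385328 -0.87687435 -0.13034233] 39.921364188194275
```

Now 192.5° turned, still following. I continue to the stop.

>>> {"fn": "carry_out", "kwargs": {"rows": [[[0, 0, -0.025, 0, 0, 1.0, 0], [0, 0, -0.025, 0, 0, 1.0, 0], [0, 0, -0.012, 0, 0, 0.5, 0], [0, 0, 0, 0, 0, 0, 0]]]}}

```text
t: 12.55
tcp_pos: [0.5928, -0.0018, 0.0791]
ee_rot: [[0.834, -0.552, -0.0], [-0.552, -0.834, -0.001], [0.0, 0.0, -1.0]]
contact_force: [5.5, -2.0, -8.8]
grip_width: 0.0129
finger_force: 46.2
```

Run:
```python
from h import *
plan(.593,-.0015,.0695,-33.7);print(sensors.observe()['wrist_torque'],sensors.observe()['finger_force'])
```

```text
t 12.6 pos [ 0.5928 -0.0018  0.0791] psi -33.48 q [ 0.05  0.47 -0.19  1.9   0.12  0.78 -2.37] F [ 5.5 -2.  -8.8] shift cm [ 0.   -0.04  0.96] turn units 0.04 w 0.0129 tilt [-0.    -0.001 -1.   ]
[-0.61924971 -1.4084824   1.07564538] 46.15345498546958
```

>>> {"fn": "carry_out", "kwargs": {"rows": [[[0, 0, 0, 0, 0, -0.5, 1], [0, 0, 0, 0, 0, 0, 1], [0, 0, 0, 0, 0, 0, 1], [0, 0, 0, 0, 0, 0, 1], [0, 0, 0, 0, 0, 0, 1], [0, 0, -3, 0, 0, 0, 1], [0, 0, -4, 0, 0, 0, 1], [0, 0, -4, 0, 0, -1.7, 1], [0, 0, 0, 0, 0, -1.7, 1], [0, 0, 0, 0, 0, -1.7, 1], [0, 0, 0, 0, 0, -1.7, 1]]], "squeeze": 20}}

```text
t: 13.65
tcp_pos: [0.5928, -0.0015, 0.19]
ee_rot: [[0.999, 0.055, 0.001], [0.055, -0.999, -0.0], [0.001, 0.0, -1.0]]
contact_force: [-0.2, 0.3, -0.2]
grip_width: 0.0933
finger_force: 0.0
```

```bash
cat > look.py <<'E'
from meas import *
im=np.mean([optics.grab_frame('top').astype(float) for _ in range(2)],0);np.save('top2.npy',im);cv2.imwrite('pics/last.png',im.astype(np.uint8))
for h in houses(im.mean(2)):
    print([np.round(x,4) for x in h[:4]]);plan(*h[0],.12,h[1])
E
python3 look.py
```

```text
[array([0.3845, 0.256 ]), np.float64(-11.9154), np.float64(0.1029), array([0.3829, 0.257 ])]
t 13.8 pos [ 0.5926 -0.0016  0.1896] psi 2.93 q [ 0.16  0.35 -0.33  1.81  0.13  1.   -1.74] F [ 0.1  0.8 -0.8] shift cm [-19.47 -26.79   6.97] turn units 2.97 w 0.0936 tilt [ 0.  0. -1.]
[array([0.4022, 0.3539]), np.float64(-8.9172), np.float64(0.103), array([0.4006, 0.3549])]
t 13.8 pos [ 0.5926 -0.0016  0.1896] psi 2.93 q [ 0.16  0.35 -0.33  1.81  0.13  1.   -1.74] F [ 0.1  0.8 -0.8] shift cm [-17.2  -36.48   6.97] turn units 2.37 w 0.0936 tilt [ 0.  0. -1.]
[array([0.5185, 0.2511]), np.float64(3.6502), np.float64(0.1013), array([0.5171, 0.2517])]
t 13.8 pos [ 0.5926 -0.0016  0.1896] psi 2.93 q [ 0.16  0.35 -0.33  1.81  0.13  1.   -1.74] F [ 0.1  0.8 -0.8] shift cm [ -6.11 -25.62   6.97] turn units -0.14 w 0.0936 tilt [ 0.  0. -1.]
[array([0.5229, 0.3483]), np.float64(3.4978), np.float64(0.1007), array([0.5222, 0.349 ])]
t 13.8 pos [ 0.5926 -0.0016  0.1896] psi 2.93 q [ 0.16  0.35 -0.33  1.81  0.13  1.   -1.74] F [ 0.1  0.8 -0.8] shift cm [ -5.17 -35.3    6.97] turn units -0.11 w 0.0936 tilt [ 0.  0. -1.]
```

>>> {"fn": "carry_out", "kwargs": {"rows": [[[-0.76, -3.2, 0, 0, 0, 0, 1], [-0.76, -3.2, 0, 0, 0, 0, 1], [-0.76, -3.2, 0, 0, 0, 0, 1], [-0.76, -3.2, 0, 0, 0, 0, 1], [-0.76, -3.2, 0, 0, 0, 0, 1], [-0.76, -3.2, 0, 0, 0, 0, 1], [-0.76, -3.2, 0, 0, 0, 0, 1], [-0.79, -3.2, 3, 0, 0, -0.14, 1], [0, 0, 4, 0, 0, 0, 1], [0, 0, 4, 0, 0, 0, 1], [0, 0, 3, 0, 0, 0, 1], [0, 0, 1.8, 0, 0, 0, 1], [0, 0, 0.75, 0, 0, 0, 1], [0, 0, 0, 0, 0, 0, 0], [0, 0, 0, 0, 0, 0, 0], [0, 0, 0, 0, 0, 0, 0], [0, 0, 0, 0, 0, 0, 0], [0, 0, 0, 0, 0, 0, 0], [0, 0, 0, 0, 0, 0, 0], [0, 0, 0, 0, 0, 0, 0]]]}}

```text
t: 15.75
tcp_pos: [0.5194, 0.2512, 0.0242]
ee_rot: [[0.998, 0.06, 0.0], [0.06, -0.998, 0.0], [0.0, -0.0, -1.0]]
contact_force: [0.4, -0.4, -1.1]
grip_width: 0.0417
finger_force: 0.0
```

>>> {"fn": "carry_out", "kwargs": {"rows": [[[0, 0, 0, 0, 0, 0, 0], [0, 0, 0, 0, 0, 0, 0], [0, 0, 0, 0, 0, 0, 0], [0, 0, 0, 0, 0, 0, 0], [0, 0, 0, 0, 0, 0, 0], [0, 0, 0, 0, 0, 0, 0]]]}}

```text
t: 16.35
tcp_pos: [0.5194, 0.2514, 0.0241]
ee_rot: [[0.998, 0.061, 0.0], [0.061, -0.998, 0.0], [0.0, -0.0, -1.0]]
contact_force: [-0.8, 2.0, 0.6]
grip_width: 0.0279
finger_force: 20.0
```

```bash
cat > slot.py <<'E'
from h import *
import sys
o=np.array([.5344,-.0037]);y=np.radians(2.63);R=np.array([[np.cos(y),-np.sin(y)],[np.sin(y),np.cos(y)]])
s=float(sys.argv[1]); s0=sensors.observe();print('ff',s0['finger_force'])
for x,z in((-.045,.12),(-.045,.036),(.005,.036)):plan(*(o+R@[x,s]),z,2.63)
E
python3 slot.py -.104
```

```text
ff 19.988364279270172
t 16.4 pos [0.5194 0.2514 0.0241] psi 3.47 q [-0.26  0.55 -0.38  1.96  0.3   0.69 -2.34] F [-0.8  2.   0.6] shift cm [-4.7  35.89 -9.6 ] turn units 0.17 w 0.0279 tilt [ 0.  0. -1.]
t 16.4 pos [0.5194 0.2514 0.0241] psi 3.47 q [-0.26  0.55 -0.38  1.96  0.3   0.69 -2.34] F [-0.8  2.   0.6] shift cm [-4.7  35.89 -1.2 ] turn units 0.17 w 0.0279 tilt [ 0.  0. -1.]
t 16.4 pos [0.5194 0.2514 0.0241] psi 3.47 q [-0.26  0.55 -0.38  1.96  0.3   0.69 -2.34] F [-0.8  2.   0.6] shift cm [ 0.3  35.96 -1.2 ] turn units 0.17 w 0.0279 tilt [ 0.  0. -1.]
```

>>> {"fn": "carry_out", "kwargs": {"rows": [[[0, 0, -3, 0, 0, 0, 0], [0, 0, -3.3, 0, 0, 0, 0], [0, 0, -3.3, 0, 0, 0, 0], [-0.39, 3.0, 0, 0, 0, 0, 0], [-0.39, 3.0, 0, 0, 0, 0, 0], [-0.39, 3.0, 0, 0, 0, 0, 0], [-0.39, 3.0, 0, 0, 0, 0, 0], [-0.39, 3.0, 0, 0, 0, 0, 0], [-0.39, 3.0, 0, 0, 0, 0, 0], [-0.39, 3.0, 0, 0, 0, 0, 0], [-0.39, 3.0, 0, 0, 0, 0, 0], [-0.39, 3.0, 0, 0, 0, 0, 0], [-0.39, 3.0, 0, 0, 0, 0, 0], [-0.39, 3.0, 0, 0, 0, 0, 0], [-0.41, 2.89, 0, 0, 0, 0.17, 0], [0, 0, 3, 0, 0, 0, 0], [0, 0, 3, 0, 0, 0, 0], [0, 0, 1.6, 0, 0, 0, 0], [0, 0, 0.5, 0, 0, 0, 0], [0, 0, 0, 0, 0, 0, 0]]]}}

```text
t: 18.35
tcp_pos: [0.4937, -0.1098, 0.0386]
ee_rot: [[0.999, 0.046, -0.001], [0.046, -0.999, 0.0], [-0.001, -0.0, -1.0]]
contact_force: [0.6, -1.1, -1.4]
grip_width: 0.0278
finger_force: 20.0
```

```bash
python3 slot.py -.104|tail -2
```

```text
t 18.4 pos [ 0.4937 -0.1098  0.0386] psi 2.62 q [ 0.33  0.43 -0.28  2.11  0.2   0.63 -1.62] F [ 0.6 -1.1 -1.4] shift cm [ 0.06 -0.01  0.26] turn units -0.0 w 0.0278 tilt [-0.001  0.    -1.   ]
t 18.4 pos [ 0.4937 -0.1098  0.0386] psi 2.62 q [ 0.33  0.43 -0.28  2.11  0.2   0.63 -1.62] F [ 0.6 -1.1 -1.4] shift cm [ 5.06 -0.01  0.26] turn units -0.0 w 0.0278 tilt [-0.001  0.    -1.   ]
```

>>> {"fn": "carry_out", "kwargs": {"rows": [[[0, 0, 0.22, 0, 0, 0, 0], [0, 0, 0, 0, 0, 0, 0], [1, 0, 0, 0, 0, 0, 0], [1, 0, 0, 0, 0, 0, 0], [1, 0, 0, 0, 0, 0, 0], [1, 0, 0, 0, 0, 0, 0], [0.5, 0, 0, 0, 0, 0, 0], [0, 0, 0, 0, 0, 0, 0], [0, 0, 0, 0, 0, 0, 0]]]}}

```text
t: 19.25
tcp_pos: [0.5388, -0.1077, 0.0366]
ee_rot: [[0.999, 0.046, -0.001], [0.046, -0.999, 0.0], [-0.001, -0.0, -1.0]]
contact_force: [0.1, 0.4, -2.0]
grip_width: 0.0276
finger_force: 20.0
```

>>> {"fn": "carry_out", "kwargs": {"rows": [[[0.2, 0, 0, 0, 0, 0, 0], [0.2, 0, 0, 0, 0, 0, 0], [0.1, 0, 0, 0, 0, 0, 0], [0, 0, 0, 0, 0, 0, 0]]]}}

```text
t: 19.65
tcp_pos: [0.5442, -0.1076, 0.0369]
ee_rot: [[0.999, 0.046, 0.0], [0.046, -0.999, 0.0], [0.0, -0.0, -1.0]]
contact_force: [-0.2, -0.1, -1.9]
grip_width: 0.0276
finger_force: 20.0
```

```bash
python3 slot.py -.104|tail -1
```

```text
t 19.6 pos [ 0.5442 -0.1076  0.0369] psi 2.61 q [ 0.3   0.49 -0.28  2.01  0.21  0.67 -1.63] F [-0.2 -0.1 -1.9] shift cm [-0.   -0.02  0.09] turn units -0.0 w 0.0276 tilt [ 0.  0. -1.]
```

>>> {"fn": "carry_out", "kwargs": {"rows": [[[0, 0, 0.15, 0, 0, 0, 0], [0, 0, 0, 0, 0, 0, 0], [0.1, 0, 0, 0, 0, 0, 0], [0.1, 0, 0, 0, 0, 0, 0], [0.1, 0, 0, 0, 0, 0, 0], [0, 0, 0, 0, 0, 0, 0]]]}}

```text
t: 20.25
tcp_pos: [0.5452, -0.1076, 0.0357]
ee_rot: [[0.999, 0.045, -0.003], [0.045, -0.999, -0.0], [-0.004, 0.0, -1.0]]
contact_force: [-14.8, 1.0, 20.6]
grip_width: 0.0275
finger_force: 20.0
```

>>> {"fn": "carry_out", "kwargs": {"rows": [[[0.1, 0, 0, 0, 0, 0, 0], [0.1, 0, 0, 0, 0, 0, 0], [0, 0, 0, 0, 0, 0, 0]]]}}

```text
t: 20.55
tcp_pos: [0.5462, -0.1076, 0.0354]
ee_rot: [[0.999, 0.045, -0.005], [0.045, -0.999, -0.001], [-0.005, 0.0, -1.0]]
contact_force: [-20.5, 0.7, 22.3]
grip_width: 0.0277
finger_force: 20.0
```

>>> {"fn": "carry_out", "kwargs": {"rows": [[[0, 0, -0.1, 0, 0, 0, 0], [0, 0, 0, 0, 0, 0, 0], [0.05, 0, 0, 0, 0, 0, 0], [0.05, 0, 0, 0, 0, 0, 0], [0, 0, 0, 0, 0, 0, 0]]]}}

```text
t: 21.05
tcp_pos: [0.5462, -0.1075, 0.0354]
ee_rot: [[0.999, 0.045, -0.007], [0.045, -0.999, -0.0], [-0.007, -0.0, -1.0]]
contact_force: [-18.1, 0.4, 8.4]
grip_width: 0.0278
finger_force: 20.0
```

```bash
python3 slot.py -.104|tail -1
```

```text
t 21.1 pos [ 0.5462 -0.1075  0.0354] psi 2.59 q [ 0.3   0.5  -0.27  2.    0.21  0.68 -1.63] F [-18.1   0.4   8.4] shift cm [-0.21 -0.03 -0.06] turn units -0.01 w 0.0278 tilt [-0.007 -0.    -1.   ]
```

>>> {"fn": "carry_out", "kwargs": {"rows": [[[0, 0, 0, 0, 0, 0, 0.42], [0, 0, 0, 0, 0, 0, 0.42], [0, 0, 0, 0, 0, 0, 0.42], [0, 0, -2, 0, 0, 0, 0.42], [0, 0, -4, 0, 0, 0, 0.42], [0, 0, -5, 0, 0, 0, 1], [0, 0, -4, 0, 0, 0, 1], [0, 0, 0, 0, 0, 0, 1]]]}}

```text
t: 21.85
tcp_pos: [0.553, -0.1076, 0.1921]
ee_rot: [[0.999, 0.045, 0.009], [0.045, -0.999, -0.001], [0.008, 0.002, -1.0]]
contact_force: [0.6, 0.4, -0.4]
grip_width: 0.06
finger_force: 0.0
```

```bash
python3 look.py
```

```text
[array([0.3844, 0.2562]), np.float64(-12.1298), np.float64(0.1027), array([0.383 , 0.2571])]
t 21.9 pos [ 0.5506 -0.1074  0.1873] psi 2.60 q [ 0.35  0.3  -0.32  1.89  0.11  0.97 -1.55] F [-0.7 -1.1 -0.3] shift cm [-14.96 -37.09   6.67] turn units 2.95 w 0.0682 tilt [ 0.002 -0.001 -1.   ]
[array([0.4022, 0.3541]), np.float64(-9.0998), np.float64(0.1027), array([0.4006, 0.355 ])]
t 21.9 pos [ 0.5506 -0.1074  0.1873] psi 2.60 q [ 0.35  0.3  -0.32  1.89  0.11  0.97 -1.55] F [-0.7 -1.1 -0.3] shift cm [-12.74 -46.79   6.67] turn units 2.34 w 0.0682 tilt [ 0.002 -0.001 -1.   ]
[array([0.5229, 0.3483]), np.float64(3.4978), np.float64(0.1007), array([0.5222, 0.349 ])]
t 21.9 pos [ 0.5506 -0.1074  0.1873] psi 2.60 q [ 0.35  0.3  -0.32  1.89  0.11  0.97 -1.55] F [-0.7 -1.1 -0.3] shift cm [ -0.71 -45.66   6.7 ] turn units -0.18 w 0.0682 tilt [ 0.002 -0.001 -1.   ]
```

>>> {"fn": "carry_out", "kwargs": {"rows": [[[-0.05, -3.5, 0, 0, 0, 0, 1], [-0.05, -3.5, 0, 0, 0, 0, 1], [-0.05, -3.5, 0, 0, 0, 0, 1], [-0.05, -3.5, 0, 0, 0, 0, 1], [-0.05, -3.5, 0, 0, 0, 0, 1], [-0.05, -3.5, 0, 0, 0, 0, 1], [-0.05, -3.5, 0, 0, 0, 0, 1], [-0.05, -3.5, 0, 0, 0, 0, 1], [-0.05, -3.5, 0, 0, 0, 0, 1], [-0.05, -3.5, 0, 0, 0, 0, 1], [-0.05, -3.5, 0, 0, 0, 0, 1], [-0.05, -3.5, 0, 0, 0, 0, 1], [-0.05, -3.66, 3, 0, 0, -0.2, 1], [0, 0, 4, 0, 0, 0, 1], [0, 0, 4, 0, 0, 0, 1], [0, 0, 3, 0, 0, 0, 1], [0, 0, 1.8, 0, 0, 0, 1], [0, 0, 0.5, 0, 0, 0, 1], [0, 0, 0, 0, 0, 0, 1]]]}}

```text
t: 23.85
tcp_pos: [0.5226, 0.3485, 0.023]
ee_rot: [[0.998, 0.063, -0.001], [0.063, -0.998, -0.0], [-0.001, 0.0, -1.0]]
contact_force: [0.5, 0.4, 0.7]
grip_width: 0.0937
finger_force: 0.0
```

>>> {"fn": "carry_out", "kwargs": {"rows": [[[0, 0, 0, 0, 0, 0, 0], [0, 0, 0, 0, 0, 0, 0], [0, 0, 0, 0, 0, 0, 0], [0, 0, 0, 0, 0, 0, 0], [0, 0, 0, 0, 0, 0, 0], [0, 0, 0, 0, 0, 0, 0], [0, 0, 0, 0, 0, 0, 0], [0, 0, 0, 0, 0, 0, 0], [0, 0, 0, 0, 0, 0, 0], [0, 0, 0, 0, 0, 0, 0], [0, 0, 0, 0, 0, 0, 0], [0, 0, 0, 0, 0, 0, 0], [0, 0, 0, 0, 0, 0, 0], [0, 0, 0, 0, 0, 0, 0]]]}}

```text
t: 25.25
tcp_pos: [0.5227, 0.3485, 0.0234]
ee_rot: [[0.998, 0.063, -0.0], [0.063, -0.998, 0.0], [-0.0, -0.0, -1.0]]
contact_force: [-0.2, -0.3, -0.4]
grip_width: 0.0279
finger_force: 19.9
```

```bash
python3 slot.py -.044
```

```text
ff 19.9009770154953
t 25.2 pos [0.5227 0.3485 0.0234] psi 3.61 q [-0.37  0.62 -0.42  1.83  0.35  0.76 -2.49] F [-0.2 -0.3 -0.4] shift cm [-5.63 39.55 -9.67] turn units 0.2 w 0.0279 tilt [-0.  0. -1.]
t 25.2 pos [0.5227 0.3485 0.0234] psi 3.61 q [-0.37  0.62 -0.42  1.83  0.35  0.76 -2.49] F [-0.2 -0.3 -0.4] shift cm [-5.63 39.55 -1.27] turn units 0.2 w 0.0279 tilt [-0.  0. -1.]
t 25.2 pos [0.5227 0.3485 0.0234] psi 3.61 q [-0.37  0.62 -0.42  1.83  0.35  0.76 -2.49] F [-0.2 -0.3 -0.4] shift cm [-0.63 39.63 -1.27] turn units 0.2 w 0.0279 tilt [-0.  0. -1.]
```

>>> {"fn": "carry_out", "kwargs": {"rows": [[[0, 0, -3, 0, 0, 0, 0], [0, 0, -3.3, 0, 0, 0, 0], [0, 0, -3.3, 0, 0, 0, 0], [-0.47, 3.3, 0, 0, 0, 0, 0], [-0.47, 3.3, 0, 0, 0, 0, 0], [-0.47, 3.3, 0, 0, 0, 0, 0], [-0.47, 3.3, 0, 0, 0, 0, 0], [-0.47, 3.3, 0, 0, 0, 0, 0], [-0.47, 3.3, 0, 0, 0, 0, 0], [-0.47, 3.3, 0, 0, 0, 0, 0], [-0.47, 3.3, 0, 0, 0, 0, 0], [-0.47, 3.3, 0, 0, 0, 0, 0], [-0.47, 3.3, 0, 0, 0, 0, 0], [-0.47, 3.3, 0, 0, 0, 0, 0], [-0.46, 3.25, 0, 0, 0, 0.2, 0], [0, 0, 3, 0, 0, 0, 0], [0, 0, 3, 0, 0, 0, 0], [0, 0, 1.6, 0, 0, 0, 0], [0, 0, 0.5, 0, 0, 0, 0], [0, 0, 0, 0, 0, 0, 0]]]}}

```text
t: 27.25
tcp_pos: [0.4913, -0.0496, 0.0381]
ee_rot: [[0.999, 0.046, -0.001], [0.046, -0.999, 0.0], [-0.001, -0.0, -1.0]]
contact_force: [0.0, -0.0, -1.2]
grip_width: 0.0278
finger_force: 19.9
```

```bash
python3 slot.py -.044|tail -1
```

```text
t 27.2 pos [ 0.4913 -0.0496  0.0381] psi 2.63 q [ 0.27  0.42 -0.35  2.14  0.24  0.63 -1.78] F [ 0.  -0.  -1.2] shift cm [5.02 0.01 0.21] turn units 0.0 w 0.0278 tilt [-0.001  0.    -1.   ]
```

>>> {"fn": "carry_out", "kwargs": {"rows": [[[0, 0, 0.2, 0, 0, 0, 0], [0, 0, 0, 0, 0, 0, 0], [1, 0, 0, 0, 0, 0, 0], [1, 0, 0, 0, 0, 0, 0], [1, 0, 0, 0, 0, 0, 0], [1, 0, 0, 0, 0, 0, 0], [0.7, 0, 0, 0, 0, 0, 0], [0.2, 0, 0, 0, 0, 0, 0], [0, 0, 0.05, 0, 0, 0, 0], [0, 0, 0, 0, 0, 0, 0]]]}}

```text
t: 28.25
tcp_pos: [0.5403, -0.0475, 0.0358]
ee_rot: [[0.999, 0.046, 0.0], [0.046, -0.999, 0.0], [0.0, -0.0, -1.0]]
contact_force: [0.9, -0.4, -1.1]
grip_width: 0.0278
finger_force: 19.9
```

>>> {"fn": "carry_out", "kwargs": {"rows": [[[0.1, 0, 0, 0, 0, 0, 0], [0.1, 0, 0, 0, 0, 0, 0], [0.1, 0, 0, 0, 0, 0, 0], [0, 0, 0, 0, 0, 0, 0]]]}}

```text
t: 28.65
tcp_pos: [0.541, -0.0472, 0.0354]
ee_rot: [[0.999, 0.046, -0.004], [0.046, -0.999, -0.0], [-0.004, -0.0, -1.0]]
contact_force: [-13.1, 2.4, 6.1]
grip_width: 0.028
finger_force: 20.0
```

>>> {"fn": "carry_out", "kwargs": {"rows": [[[0.1, 0, -0.03, 0, 0, 0, 0], [0, 0, 0, 0, 0, 0, 0], [0, 0, 0, 0, 0, 0, 0]]]}}

```text
t: 28.95
tcp_pos: [0.5411, -0.0471, 0.0354]
ee_rot: [[0.999, 0.046, -0.006], [0.046, -0.999, -0.0], [-0.006, -0.0, -1.0]]
contact_force: [-16.4, 3.5, 4.7]
grip_width: 0.0277
finger_force: 20.0
```

>>> {"fn": "carry_out", "kwargs": {"rows": [[[0, 0, 0, 0, 0, 0, 0.42], [0, 0, 0, 0, 0, 0, 0.42], [0, 0, 0, 0, 0, 0, 0.42], [0, 0, -2, 0, 0, 0, 0.42], [0, 0, -4, 0, 0, 0, 0.42], [0, 0, -5, 0, 0, 0, 1], [0, 0, -4, 0, 0, 0, 1], [0, 0, 0, 0, 0, 0, 1]]]}}

```text
t: 29.75
tcp_pos: [0.5474, -0.0473, 0.1918]
ee_rot: [[0.999, 0.045, 0.009], [0.045, -0.999, -0.001], [0.009, 0.001, -1.0]]
contact_force: [0.2, 0.5, -1.7]
grip_width: 0.0605
finger_force: 0.0
```

```bash
python3 look.py
```

```text
[array([0.3843, 0.2561]), np.float64(-11.9111), np.float64(0.1025), array([0.3829, 0.257 ])]
t 29.9 pos [ 0.545  -0.0475  0.1871] psi 2.59 q [ 0.31  0.28 -0.4   1.91  0.13  0.97 -1.68] F [ 0.3  0.4 -0.3] shift cm [-14.7  -31.07   6.66] turn units 2.9 w 0.0680 tilt [ 0.002 -0.    -1.   ]
[array([0.4022, 0.3539]), np.float64(-8.9643), np.float64(0.1026), array([0.4006, 0.355 ])]
t 29.9 pos [ 0.545  -0.0475  0.1871] psi 2.59 q [ 0.31  0.28 -0.4   1.91  0.13  0.97 -1.68] F [ 0.3  0.4 -0.3] shift cm [-12.46 -40.75   6.66] turn units 2.31 w 0.0680 tilt [ 0.002 -0.    -1.   ]
```

View pics/last.png

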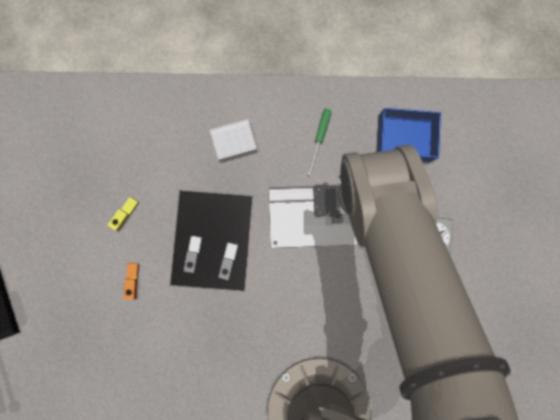

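The top view shows two housings left on the mat at (193,254) and (229,261). Joint 7 is near its limit there, so I flip the grasp by half a turn.

>>> {"fn": "carry_out", "kwargs": {"rows": [[[0, 0, 0, 0, 0, -1.655, 1], [0, 0, 0, 0, 0, -1.655, 1], [0, 0, 0, 0, 0, -1.655, 1], [0, 0, 0, 0, 0, -1.655, 1], [0, 0, 0, 0, 0, -1.655, 1], [0, 0, 0, 0, 0, -1.655, 1], [0, 0, 0, 0, 0, -1.655, 1], [0, 0, 0, 0, 0, -1.655, 1], [0, 0, 0, 0, 0, -1.655, 1], [0, 0, 0, 0, 0, -1.655, 1], [0, 0, 0, 0, 0, -1.655, 1], [0, 0, 0, 0, 0, -1.655, 1], [0, 0, 0, 0, 0, -1.655, 1], [0, 0, 0, 0, 0, -1.655, 1], [0, 0, 0, 0, 0, -1.655, 1], [0, 0, 0, 0, 0, -1.655, 1], [0, 0, 0, 0, 0, -1.655, 1], [0, 0, 0, 0, 0, -1.655, 1], [0, 0, 0, 0, 0, -1.655, 1], [0, 0, 0, 0, 0, -1.655, 1]]]}}

```text
t: 31.85
tcp_pos: [0.5438, -0.0472, 0.1847]
ee_rot: [[-0.98, 0.2, -0.002], [0.2, 0.98, 0.001], [0.002, 0.001, -1.0]]
contact_force: [0.3, 0.3, 0.0]
grip_width: 0.0943
finger_force: 0.0
```

Run:
```python
from h import *
plan(.3838,.2565,.1,168.1)
```

```text
t 31.9 pos [ 0.5438 -0.0472  0.1847] psi 168.47 q [ 0.74  0.4  -0.95  1.89  0.38  1.04  1.  ] F [0.3 0.3 0. ] shift cm [21.73 26.55  8.54] turn units 0.07 w 0.0943 tilt [-0.002  0.001 -1.   ]
```

>>> {"fn": "carry_out", "kwargs": {"rows": [[[2.17, 2.65, 0, 0, 0, 0.07, 1], [2.17, 2.65, 0, 0, 0, 0, 1], [2.17, 2.65, 0, 0, 0, 0, 1], [2.17, 2.65, 0, 0, 0, 0, 1], [2.17, 2.65, 0, 0, 0, 0, 1], [2.17, 2.65, 0, 0, 0, 0, 1], [2.17, 2.65, 0, 0, 0, 0, 1], [2.17, 2.65, 0, 0, 0, 0, 1], [2.17, 2.65, 0, 0, 0, 0, 1], [2.17, 2.65, 3, 0, 0, 0, 1], [0, 0, 4, 0, 0, 0, 1], [0, 0, 4, 0, 0, 0, 1], [0, 0, 3, 0, 0, 0, 1], [0, 0, 1.7, 0, 0, 0, 1], [0, 0, 0.4, 0, 0, 0, 1], [0, 0, 0, 0, 0, 0, 1]]]}}

```text
t: 33.45
tcp_pos: [0.3875, 0.2575, 0.0245]
ee_rot: [[-0.977, 0.211, -0.002], [0.211, 0.977, -0.0], [0.002, -0.001, -1.0]]
contact_force: [0.3, 0.1, 1.3]
grip_width: 0.094
finger_force: 0.0
```

Run:
```python
from h import *
plan(.3838,.2565,.0235,168.1)
```

```text
t 33.5 pos [0.3875 0.2575 0.0245] psi 167.80 q [ 0.    0.54 -0.87  2.18  0.64  0.71  0.04] F [0.3 0.1 1.3] shift cm [ 0.34 -0.18  0.1 ] turn units -0.06 w 0.0940 tilt [-0.002 -0.    -1.   ]
```

>>> {"fn": "carry_out", "kwargs": {"rows": [[[0.34, -0.18, 0.05, 0, 0, 0, 1], [0, 0, 0, 0, 0, 0, 1], [0, 0, 0, 0, 0, 0, 0], [0, 0, 0, 0, 0, 0, 0], [0, 0, 0, 0, 0, 0, 0], [0, 0, 0, 0, 0, 0, 0], [0, 0, 0, 0, 0, 0, 0], [0, 0, 0, 0, 0, 0, 0], [0, 0, 0, 0, 0, 0, 0], [0, 0, 0, 0, 0, 0, 0], [0, 0, 0, 0, 0, 0, 0], [0, 0, 0, 0, 0, 0, 0], [0, 0, 0, 0, 0, 0, 0], [0, 0, 0, 0, 0, 0, 0], [0, 0, 0, 0, 0, 0, 0]]]}}

```text
t: 34.95
tcp_pos: [0.3847, 0.2566, 0.0247]
ee_rot: [[-0.977, 0.212, 0.0], [0.212, 0.977, 0.0], [0.0, 0.0, -1.0]]
contact_force: [-0.3, 1.3, 0.1]
grip_width: 0.0277
finger_force: 20.0
```

```bash
sed -i 's/z,2.63)/z,float((sys.argv+[2.63])[2]))/' slot.py; python3 slot.py .044 182.63
```

```text
ff 19.995503425598145
t 35.0 pos [0.3847 0.2566 0.0247] psi 167.77 q [ 0.    0.53 -0.87  2.19  0.65  0.7   0.04] F [-0.3  1.3  0.1] shift cm [-14.67 -19.16  -9.53] turn units -2.97 w 0.0277 tilt [ 0.  0. -1.]
t 35.0 pos [0.3847 0.2566 0.0247] psi 167.77 q [ 0.    0.53 -0.87  2.19  0.65  0.7   0.04] F [-0.3  1.3  0.1] shift cm [-14.67 -19.16  -1.13] turn units -2.97 w 0.0277 tilt [ 0.  0. -1.]
t 35.0 pos [0.3847 0.2566 0.0247] psi 167.77 q [ 0.    0.53 -0.87  2.19  0.65  0.7   0.04] F [-0.3  1.3  0.1] shift cm [-19.5  -17.88  -1.13] turn units -2.97 w 0.0277 tilt [ 0.  0. -1.]
```

>>> {"fn": "carry_out", "kwargs": {"rows": [[[0, 0, -3, 0, 0, 0, 0], [0, 0, -3.3, 0, 0, 0, 0], [0, 0, -3.3, 0, 0, 0, 0], [-1.83, -2.39, 0, 0, 0, 0, 0], [-1.83, -2.39, 0, 0, 0, 0, 0], [-1.83, -2.39, 0, 0, 0, 0, 0], [-1.83, -2.39, 0, 0, 0, 0, 0], [-1.83, -2.39, 0, 0, 0, 0, 0], [-1.83, -2.39, 0, 0, 0, 0, 0], [-1.83, -2.39, 0, 0, 0, 0, 0], [-1.83, -2.39, 0, 0, 0, 0, 0], [0, 0, 0, 0, 0, -1, 0], [0, 0, 0, 0, 0, -1, 0], [0, 0, 0, 0, 0, -0.97, 0], [0, 0, 3, 0, 0, 0, 0], [0, 0, 3, 0, 0, 0, 0], [0, 0, 1, 0, 0, 0, 0], [0, 0, 0, 0, 0, 0, 0]]]}}

```text
t: 36.75
tcp_pos: [0.4863, 0.0388, 0.0498]
ee_rot: [[-0.999, -0.046, -0.002], [-0.046, 0.999, 0.0], [0.002, 0.0, -1.0]]
contact_force: [0.8, 0.1, -1.4]
grip_width: 0.0278
finger_force: 20.0
```

```bash
python3 slot.py .044 182.63|tail -2
```

```text
t 36.8 pos [0.4863 0.0388 0.0498] psi -177.35 q [ 0.55  0.54 -0.93  2.12  0.62  0.79  0.85] F [ 0.8  0.1 -1.4] shift cm [-0.11 -0.07  1.38] turn units 0.0 w 0.0278 tilt [-0.002  0.    -1.   ]
t 36.8 pos [0.4863 0.0388 0.0498] psi -177.35 q [ 0.55  0.54 -0.93  2.12  0.62  0.79  0.85] F [ 0.8  0.1 -1.4] shift cm [-5.11 -0.07  1.37] turn units 0.0 w 0.0278 tilt [-0.002  0.    -1.   ]
```

>>> {"fn": "carry_out", "kwargs": {"rows": [[[0, -0.07, 1, 0, 0, 0, 0], [0, 0, 0.28, 0, 0, 0, 0], [0, 0, 0, 0, 0, 0, 0], [-1, 0, 0, 0, 0, 0, 0], [-1, 0, 0, 0, 0, 0, 0], [-1, 0, 0, 0, 0, 0, 0], [-1, 0, 0, 0, 0, 0, 0], [-0.6, 0, 0, 0, 0, 0, 0], [-0.2, 0, 0, 0, 0, 0, 0], [0, 0, 0.05, 0, 0, 0, 0], [0, 0, 0, 0, 0, 0, 0]]]}}

```text
t: 37.85
tcp_pos: [0.5348, 0.0401, 0.0372]
ee_rot: [[-0.999, -0.046, -0.0], [-0.046, 0.999, -0.0], [0.0, -0.0, -1.0]]
contact_force: [-0.4, 0.3, -2.1]
grip_width: 0.0281
finger_force: 20.0
```

>>> {"fn": "carry_out", "kwargs": {"rows": [[[-0.1, 0, 0, 0, 0, 0, 0], [-0.1, 0, 0, 0, 0, 0, 0], [-0.1, 0, 0, 0, 0, 0, 0], [0, 0, 0, 0, 0, 0, 0]]]}}

```text
t: 38.25
tcp_pos: [0.5383, 0.0403, 0.0374]
ee_rot: [[-0.999, -0.045, 0.0], [-0.045, 0.999, 0.0], [-0.0, 0.0, -1.0]]
contact_force: [0.3, 0.2, -1.7]
grip_width: 0.0276
finger_force: 20.0
```

>>> {"fn": "carry_out", "kwargs": {"rows": [[[0, 0, 0.08, 0, 0, 0, 0], [-0.1, 0, 0, 0, 0, 0, 0], [-0.1, 0, 0, 0, 0, 0, 0], [-0.1, 0, 0, 0, 0, 0, 0], [0, 0, 0, 0, 0, 0, 0]]]}}

```text
t: 38.75
tcp_pos: [0.539, 0.0404, 0.0365]
ee_rot: [[-0.999, -0.046, -0.004], [-0.046, 0.999, -0.001], [0.004, -0.001, -1.0]]
contact_force: [-17.0, -2.0, 17.9]
grip_width: 0.0278
finger_force: 20.0
```

>>> {"fn": "carry_out", "kwargs": {"rows": [[[-0.1, 0, 0, 0, 0, 0, 0], [-0.1, 0, 0, 0, 0, 0, 0], [0, 0, 0, 0, 0, 0, 0]]]}}

```text
t: 39.05
tcp_pos: [0.54, 0.0404, 0.0363]
ee_rot: [[-0.999, -0.046, -0.005], [-0.046, 0.999, -0.002], [0.005, -0.002, -1.0]]
contact_force: [-20.6, -1.2, 19.4]
grip_width: 0.0282
finger_force: 20.0
```

>>> {"fn": "carry_out", "kwargs": {"rows": [[[0, 0, -0.1, 0, 0, 0, 0], [0, 0, 0, 0, 0, 0, 0], [-0.05, 0, 0, 0, 0, 0, 0], [-0.05, 0, 0, 0, 0, 0, 0], [0, 0, 0, 0, 0, 0, 0]]]}}

```text
t: 39.55
tcp_pos: [0.5403, 0.0404, 0.0364]
ee_rot: [[-0.999, -0.046, -0.007], [-0.046, 0.999, -0.002], [0.007, -0.001, -1.0]]
contact_force: [-18.9, 0.2, 5.6]
grip_width: 0.028
finger_force: 20.0
```

>>> {"fn": "carry_out", "kwargs": {"rows": [[[0, 0, 0, 0, 0, 0, 0.42], [0, 0, 0, 0, 0, 0, 0.42], [0, 0, 0, 0, 0, 0, 0.42], [0, 0, -2, 0, 0, 0, 0.42], [0, 0, -4, 0, 0, 0, 0.42], [0, 0, -5, 0, 0, 0, 1], [0, 0, -4, 0, 0, 0, 1], [0, 0, 0, 0, 0, 0, 1]]]}}

```text
t: 40.35
tcp_pos: [0.5467, 0.0413, 0.1926]
ee_rot: [[-0.999, -0.045, 0.007], [-0.045, 0.999, -0.0], [-0.007, -0.0, -1.0]]
contact_force: [-0.9, -0.5, -0.5]
grip_width: 0.0597
finger_force: 0.0
```

```bash
sed -i 's/h\[1\])$/h[1]+180)/' look.py; python3 look.py
```

```text
[array([0.4022, 0.354 ]), np.float64(-9.0564), np.float64(0.1028), array([0.4007, 0.355 ])]
t 40.5 pos [0.5447 0.0402 0.1883] psi -177.43 q [ 0.64  0.43 -1.04  1.89  0.43  1.06  1.04] F [-1.4  0.1 -1. ] shift cm [12.85 32.    6.78] turn units 2.32 w 0.0682 tilt [ 0.002 -0.001 -1.   ]
```

>>> {"fn": "carry_out", "kwargs": {"rows": [[[1.29, 3.2, 0, 0, 0, 0, 1], [1.29, 3.2, 0, 0, 0, 0, 1], [1.29, 3.2, 0, 0, 0, 0, 1], [1.29, 3.2, 0, 0, 0, 0, 1], [1.29, 3.2, 0, 0, 0, 0, 1], [1.29, 3.2, 0, 0, 0, 0, 1], [1.29, 3.2, 0, 0, 0, 0, 1], [1.29, 3.2, 0, 0, 0, 0, 1], [1.29, 3.2, 0, 0, 0, 0, 1], [1.29, 3.2, 0, 0, 0, 0, 1], [0, 0, 2, 0, 0, 1.2, 1], [0, 0, 3, 0, 0, 1.12, 1], [0, 0, 4, 0, 0, 0, 1], [0, 0, 4, 0, 0, 0, 1], [0, 0, 2, 0, 0, 0, 1], [0, 0, 1, 0, 0, 0, 1], [0, 0, 0, 0, 0, 0, 1]]]}}

```text
t: 42.15
tcp_pos: [0.3997, 0.3539, 0.0261]
ee_rot: [[-0.988, 0.156, -0.002], [0.156, 0.988, -0.001], [0.002, -0.002, -1.0]]
contact_force: [-0.4, -0.6, -0.1]
grip_width: 0.0942
finger_force: 0.0
```

Run:
```python
from h import *
plan(.4017,.3544,.0242,171)
```

```text
t 42.1 pos [0.3997 0.3539 0.0261] psi 171.05 q [-0.17  0.62 -0.86  2.03  0.66  0.79 -0.01] F [-0.4 -0.6 -0.1] shift cm [-0.19  0.08  0.19] turn units 0.01 w 0.0942 tilt [-0.002 -0.001 -1.   ]
```

>>> {"fn": "carry_out", "kwargs": {"rows": [[[-0.2, 0.05, 0.15, 0, 0, 0, 1], [0, 0, 0, 0, 0, 0, 1], [0, 0, 0, 0, 0, 0, 0], [0, 0, 0, 0, 0, 0, 0], [0, 0, 0, 0, 0, 0, 0], [0, 0, 0, 0, 0, 0, 0], [0, 0, 0, 0, 0, 0, 0], [0, 0, 0, 0, 0, 0, 0], [0, 0, 0, 0, 0, 0, 0], [0, 0, 0, 0, 0, 0, 0], [0, 0, 0, 0, 0, 0, 0], [0, 0, 0, 0, 0, 0, 0], [0, 0, 0, 0, 0, 0, 0], [0, 0, 0, 0, 0, 0, 0], [0, 0, 0, 0, 0, 0, 0]]]}}

```text
t: 43.65
tcp_pos: [0.4028, 0.3545, 0.0261]
ee_rot: [[-0.988, 0.156, 0.0], [0.156, 0.988, 0.0], [0.0, 0.0, -1.0]]
contact_force: [-0.1, 1.3, 0.5]
grip_width: 0.0279
finger_force: 20.0
```

```bash
python3 slot.py .104 182.63
```

```text
ff 19.98949885368347
t 43.6 pos [0.4028 0.3545 0.0261] psi 171.01 q [-0.17  0.62 -0.85  2.03  0.66  0.79 -0.01] F [-0.1  1.3  0.5] shift cm [-12.1  -24.05  -9.4 ] turn units -2.32 w 0.0279 tilt [ 0.  0. -1.]
t 43.6 pos [0.4028 0.3545 0.0261] psi 171.01 q [-0.17  0.62 -0.85  2.03  0.66  0.79 -0.01] F [-0.1  1.3  0.5] shift cm [-12.1  -24.05  -1.  ] turn units -2.32 w 0.0279 tilt [ 0.  0. -1.]
t 43.6 pos [0.4028 0.3545 0.0261] psi 171.01 q [-0.17  0.62 -0.85  2.03  0.66  0.79 -0.01] F [-0.1  1.3  0.5] shift cm [-16.99 -23.04  -0.99] turn units -2.32 w 0.0279 tilt [ 0.  0. -1.]
```

>>> {"fn": "carry_out", "kwargs": {"rows": [[[0, 0, -3, 0, 0, 0, 0], [0, 0, -3.2, 0, 0, 0, 0], [0, 0, -3.2, 0, 0, 0, 0], [-1.51, -3, 0, 0, 0, 0, 0], [-1.51, -3, 0, 0, 0, 0, 0], [-1.51, -3, 0, 0, 0, 0, 0], [-1.51, -3, 0, 0, 0, 0, 0], [-1.51, -3, 0, 0, 0, 0, 0], [-1.51, -3, 0, 0, 0, 0, 0], [-1.51, -3, 0, 0, 0, 0, 0], [-1.51, -3.05, 0, 0, 0, 0, 0], [0, 0, 0, 0, 0, -1.2, 0], [0, 0, 0, 0, 0, -1.12, 0], [0, 0, 3, 0, 0, 0, 0], [0, 0, 3, 0, 0, 0, 0], [0, 0, 1, 0, 0, 0, 0], [0, 0, 0, 0, 0, 0, 0]]]}}

```text
t: 45.35
tcp_pos: [0.4836, 0.0981, 0.0492]
ee_rot: [[-0.999, -0.046, -0.002], [-0.046, 0.999, -0.0], [0.002, 0.0, -1.0]]
contact_force: [0.1, -0.4, -1.5]
grip_width: 0.0276
finger_force: 20.0
```

```bash
python3 slot.py .104 182.63|tail -1
```

```text
t 45.4 pos [0.4836 0.0981 0.0492] psi -177.35 q [ 0.43  0.55 -0.93  2.1   0.62  0.79  0.73] F [ 0.1 -0.4 -1.5] shift cm [-5.11 -0.01  1.31] turn units 0.0 w 0.0276 tilt [-0.002 -0.    -1.   ]
```

>>> {"fn": "carry_out", "kwargs": {"rows": [[[0, 0, 0.8, 0, 0, 0, 0], [0, 0, 0.3, 0, 0, 0, 0], [0, 0, 0, 0, 0, 0, 0], [-1, 0, 0, 0, 0, 0, 0], [-1, 0, 0, 0, 0, 0, 0], [-1, 0, 0, 0, 0, 0, 0], [-1, 0, 0, 0, 0, 0, 0], [-0.6, 0, 0, 0, 0, 0, 0], [-0.2, 0, 0, 0, 0, 0, 0], [0, 0, 0, 0, 0, 0, 0], [0, 0, 0, 0, 0, 0, 0]]]}}

```text
t: 46.45
tcp_pos: [0.5321, 0.1003, 0.039]
ee_rot: [[-0.999, -0.046, -0.0], [-0.046, 0.999, -0.0], [0.0, -0.0, -1.0]]
contact_force: [1.1, 0.9, -1.9]
grip_width: 0.0276
finger_force: 20.0
```

>>> {"fn": "carry_out", "kwargs": {"rows": [[[-0.1, 0, 0, 0, 0, 0, 0], [-0.1, 0, 0, 0, 0, 0, 0], [-0.1, 0, 0, 0, 0, 0, 0], [0, 0, 0, 0, 0, 0, 0]]]}}

```text
t: 46.85
tcp_pos: [0.5356, 0.1004, 0.0391]
ee_rot: [[-0.999, -0.046, 0.0], [-0.046, 0.999, 0.0], [-0.0, 0.0, -1.0]]
contact_force: [-1.0, 0.3, -1.0]
grip_width: 0.0279
finger_force: 20.0
```

>>> {"fn": "carry_out", "kwargs": {"rows": [[[0, 0, 0.12, 0, 0, 0, 0], [-0.1, 0, 0, 0, 0, 0, 0], [-0.1, 0, 0, 0, 0, 0, 0], [-0.1, 0, 0, 0, 0, 0, 0], [0, 0, 0, 0, 0, 0, 0]]]}}

```text
t: 47.35
tcp_pos: [0.5364, 0.1006, 0.0379]
ee_rot: [[-0.999, -0.046, -0.003], [-0.046, 0.999, -0.001], [0.003, -0.001, -1.0]]
contact_force: [-16.1, -2.1, 18.1]
grip_width: 0.0278
finger_force: 20.0
```

>>> {"fn": "carry_out", "kwargs": {"rows": [[[-0.1, 0, 0, 0, 0, 0, 0], [-0.1, 0, 0, 0, 0, 0, 0], [0, 0, 0, 0, 0, 0, 0]]]}}

```text
t: 47.65
tcp_pos: [0.5374, 0.1006, 0.0376]
ee_rot: [[-0.999, -0.046, -0.005], [-0.046, 0.999, -0.002], [0.005, -0.002, -1.0]]
contact_force: [-20.2, -1.8, 19.8]
grip_width: 0.0278
finger_force: 20.0
```

>>> {"fn": "carry_out", "kwargs": {"rows": [[[0, 0, -0.1, 0, 0, 0, 0], [0, 0, 0, 0, 0, 0, 0], [-0.05, 0, 0, 0, 0, 0, 0], [0, 0, 0, 0, 0, 0, 0], [0, 0, 0, 0, 0, 0, 0.42], [0, 0, 0, 0, 0, 0, 0.42], [0, 0, 0, 0, 0, 0, 0.42], [0, 0, -2, 0, 0, 0, 0.42], [0, 0, -4, 0, 0, 0, 0.42], [0, 0, -5, 0, 0, 0, 1], [0, 0, -4, 0, 0, 0, 1], [0, 4, 0, 0, 0, 0, 1], [0, 4, 0, 0, 0, 0, 1], [0, 4, 0, 0, 0, 0, 1], [0, 4, 0, 0, 0, 0, 1], [0, 4, 0, 0, 0, 0, 1], [0, 4, 0, 0, 0, 0, 1], [0, 0, 0, 0, 0, 0, 1]]]}}

```text
t: 49.45
tcp_pos: [0.5279, 0.3464, 0.1894]
ee_rot: [[-0.999, -0.052, -0.0], [-0.052, 0.999, 0.003], [0.0, 0.003, -1.0]]
contact_force: [-0.6, 0.7, 0.6]
grip_width: 0.094
finger_force: 0.0
```

```bash
cat > chk.py <<'E'
from meas import *
plan(.593,-.0013,.2,-33.5)
im=np.mean([optics.grab_frame('top').astype(float) for _ in range(4)],0);np.save('top3.npy',im)
c=im.astype(np.uint8)[170:265,255:385]
cv2.imwrite('pics/f.png',cv2.resize(c,None,fx=6,fy=6,interpolation=2))
g=im.mean(2)
P,F,L,R=fix(g);print(P)
y0=np.radians(2.63);Rm=np.array([[np.cos(y0),-np.sin(y0)],[np.sin(y0),np.cos(y0)]]);o=np.array([.5344,-.0037])
print([(np.round(Rm.T@(p-o),4)) for p in P])
m=((g<165)).astype(np.uint8);m[:204]=0;m[242:]=0;m[:,:276]=0;m[:,370:]=0
n,l,s,cc=cv2.connectedComponentsWithStats(m)
for i in range(1,n):
    if s[i,4]>60:
        r=cv2.minAreaRect(np.argwhere(l==i)[:,::-1].astype(np.float32));u=s[i];cols=range(u[0]+2,u[0]+u[2]-2)
        pts=[(k,214+edge(g[214:240,k],1)) for k in cols]
        a=line(pts);W=[ray('top',a[0]+a[1]*q*4,.03)[:2] for q in(-1,1)]
        d=(W[1]-W[0])*np.sign(W[0][1]-W[1][1]) 
        print('block',cc[i].round(1),u[:5],'rear edge fixture',(Rm.T@(np.mean(W,0)-o)).round(4),'yaw',np.degrees(np.arctan2(d[0],-d[1])).round(2))
E
python3 chk.py
```

```text
t 49.5 pos [0.5279 0.3464 0.1894] psi -177.04 q [ 0.03  0.57 -0.99  1.7   0.52  1.16  0.52] F [-0.6  0.7  0.6] shift cm [ -4.7  -35.06  -1.18] turn units -28.71 w 0.0940 tilt [-0.     0.003 -1.   ]
(array([0.44638263, 0.13469804]), array([ 0.45781527, -0.14941375]))
[array([-0.0816,  0.1423]), array([-0.0832, -0.142 ])]
block [290.3 229.3] [276 205  48  37 660] rear edge fixture [-0.0266  0.0432] yaw 0.04
block [305.2 214. ] [300 204  11  21 209] rear edge fixture [-0.0278  0.0446] yaw 1.1
block [336.3 213.5] [331 204  12  20 223] rear edge fixture [-0.0277 -0.0432] yaw 3.1
block [366.3 210.7] [361 204   9  17  89] rear edge fixture [ 0.0464 -0.1268] yaw 89.48
```

View pics/f.png

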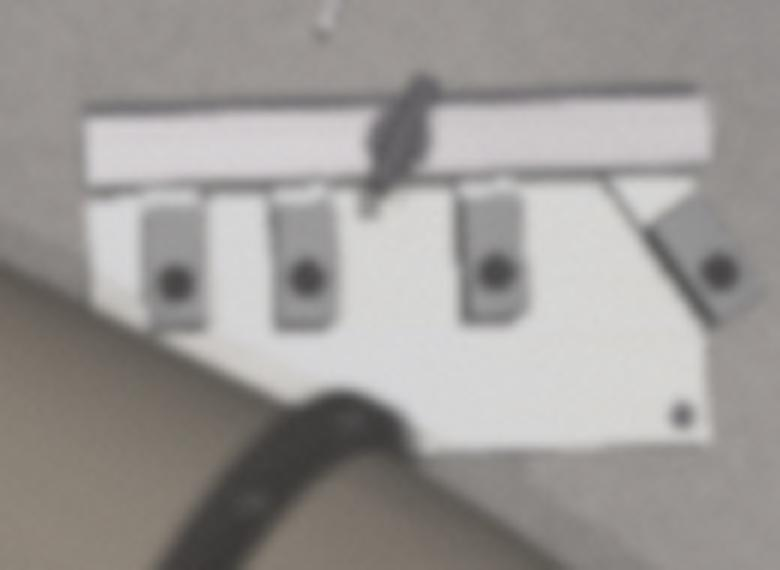

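The crop shows three housings seated at (175,265), (305,265) and (490,260). The fourth, in the far slot, was knocked and yawed by about 30°, with its block at (705,260) and its foot tip just under the bar. I measure it and re-seat it.

Run:
```python
from meas import *
im=np.load('top3.npy');g=im.mean(2)
S=8;x0,y0=360,198;G=cv2.resize(g[y0:230,x0:386].astype(np.float32),None,fx=S,fy=S,interpolation=cv2.INTER_CUBIC)
print(g[214:218,356:388].round().astype(int))
print(im[214,364:386].round().astype(int).tolist())
def pt(c):return np.array([255+(c[0]+.5)/6-.5,170+(c[1]+.5)/6-.5])
C=[(655,228),(705,195),(760,292),(716,322)]
W=[ray('top',pt(c),.042)[:2] for c in C];print(np.round(W,4))
for a,b in((0,1),(1,2),(2,3),(3,0)):
    d=W[b]-W[a];print(np.hypot(*d).round(4),np.degrees(np.arctan2(d[1],d[0])).round(1))
print('centre',np.mean(W,0), 'dot',ray('top',pt((720,271)),.042))
# dot offset from other housings
for c in((175,283),(305,278),(495,272)):print(ray('top',pt(c),.042))
```

```text
[[213 214 212 213 213 213 209 197 169 130 100 101 120 137 140 122  98  79
   75  74  81 101 122 136 140 144 148 148 148 148 147 147]
 [213 212 213 213 213 213 212 206 185 155 121 100 106 125 133 120  94  78
   72  71  79  95 120 134 138 143 145 149 150 149 148 148]
 [212 212 212 213 212 213 210 208 200 180 150 117  99 109 124 122 103  83
   76  74  82 100 124 136 141 144 147 149 150 148 148 148]
 [212 212 212 212 212 211 212 211 208 198 177 143 107  98 114 122 117 101
   87  88  98 113 131 138 142 142 143 146 149 148 148 146]]
[[167, 169, 170], [128, 130, 132], [99, 99, 101], [101, 100, 102], [120, 119, 120], [137, 136, 137], [139, 140, 140], [122, 122, 123], [98, 97, 99], [78, 79, 80], [74, 74, 76], [73, 74, 75], [81, 82, 82], [100, 100, 101], [122, 122, 123], [135, 135, 137], [139, 139, 142], [142, 143, 147], [145, 147, 152], [145, 148, 152], [144, 147, 152], [145, 148, 152]]
[[ 0.5544 -0.1221]
 [ 0.57   -0.1454]
 [ 0.5253 -0.1704]
 [ 0.5113 -0.1499]]
0.028 -56.2
0.0511 -150.7
0.0248 124.5
0.0513 32.8
centre [ 0.5402416  -0.14692401] dot [ 0.53482836 -0.15197022  0.042     ]
[0.52648225 0.09900758 0.042     ]
[0.52945072 0.03933816 0.042     ]
[ 0.53319766 -0.04810248  0.042     ]
```

>>> {"fn": "carry_out", "kwargs": {"rows": [[[0, 0, 0, 0, 0, -1.45, 1], [0, 0, 0, 0, 0, -1.45, 1], [0, 0, 0, 0, 0, -1.45, 1], [0, 0, 0, 0, 0, -1.45, 1], [1.79, -3.04, 0, 0, 0, 0, 1], [1.79, -3.04, 0, 0, 0, 0, 1], [1.79, -3.04, 0, 0, 0, 0, 1], [1.79, -3.04, 0, 0, 0, 0, 1], [1.79, -3.04, 0, 0, 0, 0, 1], [1.79, -3.04, 0, 0, 0, 0, 1], [1.79, -3.04, 0, 0, 0, 0, 1], [1.79, -3.04, 0, 0, 0, 0, 1], [1.79, -3.04, 0, 0, 0, 0, 1], [1.79, -3.04, 0, 0, 0, 0, 1], [1.79, -3.04, 0, 0, 0, 0, 1], [1.79, -3.04, 0, 0, 0, 0, 1], [1.79, -3.04, 0, 0, 0, 0, 1], [1.79, -3.04, 0, 0, 0, 0, 1], [0, 0, 0, 0, 0, 0, 1], [0, 0, 0, 0, 0, 0, 1]]]}}

```text
t: 51.65
tcp_pos: [0.539, -0.1552, 0.1888]
ee_rot: [[-0.854, -0.521, -0.0], [-0.521, 0.854, -0.0], [0.0, -0.0, -1.0]]
contact_force: [0.2, 0.6, -0.6]
grip_width: 0.0943
finger_force: 0.0
```

Run:
```python
from h import *
plan(.541,-.1475,.036,212)
```

```text
t 51.6 pos [ 0.539  -0.1552  0.1888] psi -148.60 q [ 1.04  0.51 -1.13  1.85  0.51  1.11  1.84] F [ 0.2  0.6 -0.6] shift cm [-0.58  0.55 15.28] turn units -0.12 w 0.0943 tilt [-0. -0. -1.]
```

>>> {"fn": "carry_out", "kwargs": {"rows": [[[-0.58, 0.55, 0, 0, 0, -0.12, 1], [0, 0, 4, 0, 0, 0, 1], [0, 0, 4, 0, 0, 0, 1], [0, 0, 4, 0, 0, 0, 1], [0, 0, 2.2, 0, 0, 0, 1], [0, 0, 1, 0, 0, 0, 1], [0, 0, 0, 0, 0, 0, 0], [0, 0, 0, 0, 0, 0, 0], [0, 0, 0, 0, 0, 0, 0], [0, 0, 0, 0, 0, 0, 0], [0, 0, 0, 0, 0, 0, 0], [0, 0, 0, 0, 0, 0, 0], [0, 0, 0, 0, 0, 0, 0], [0, 0, 0, 0, 0, 0, 0], [0, 0, 0, 0, 0, 0, 0], [0, 0, 0, 0, 0, 0, 0], [0, 0, 0, 0, 0, 0, 0], [0, 0, 0, 0, 0, 0, 0], [0, 0, 0, 0, 0, 0, 0], [0, 0, 0, 0, 0, 0, 0]]]}}

```text
t: 53.65
tcp_pos: [0.5417, -0.1456, 0.0369]
ee_rot: [[-0.846, -0.533, -0.0], [-0.533, 0.846, 0.0], [-0.0, 0.0, -1.0]]
contact_force: [-1.1, 0.1, 1.7]
grip_width: 0.0284
finger_force: 19.6
```

Run:
```python
from h import *
plan(.541,-.1475,.036,212)
```

```text
t 53.6 pos [ 0.5417 -0.1456  0.0369] psi -147.79 q [ 0.88  0.69 -0.96  1.96  0.73  0.89  1.66] F [-1.1  0.1  1.7] shift cm [ 0.16 -0.12  0.09] turn units 0.04 w 0.0284 tilt [-0.  0. -1.]
```

>>> {"fn": "carry_out", "kwargs": {"rows": [[[0, 0, -0.2, 0, 0, 0, 0], [0, 0, 0, 0, 0, 0, 0], [1, 0, 0, 0, 0, 0, 0], [1.5, 0, 0, 0, 0, 0, 0], [1.5, 0, 0, 0, 0, 0, 0], [1.5, 0, 0, 0, 0, 0, 0], [0, 0, 0, 0, 0, 0, 0], [0, 0, -2, 0, 0, 0, 0], [0, 0, -3, 0, 0, 0, 0], [0, 0, 0, 0, 0, 0, 0]]]}}

```text
t: 54.65
tcp_pos: [0.4969, -0.1753, 0.0918]
ee_rot: [[-0.846, -0.533, 0.004], [-0.533, 0.846, -0.001], [-0.003, -0.003, -1.0]]
contact_force: [0.1, -0.5, -1.8]
grip_width: 0.0283
finger_force: 19.6
```

```bash
python3 slot.py -.104 182.63
```

```text
ff 19.62766259908676
t 54.6 pos [ 0.4969 -0.1753  0.0918] psi -147.80 q [ 1.05  0.57 -1.06  2.01  0.63  0.93  1.79] F [ 0.1 -0.5 -1.8] shift cm [-3.28  5.69 -2.83] turn units 5.91 w 0.0283 tilt [ 0.004 -0.001 -1.   ]
t 54.6 pos [ 0.4969 -0.1753  0.0918] psi -147.80 q [ 1.05  0.57 -1.06  2.01  0.63  0.93  1.79] F [ 0.1 -0.5 -1.8] shift cm [-3.26  5.72  5.57] turn units 5.91 w 0.0283 tilt [ 0.004 -0.001 -1.   ]
t 54.6 pos [ 0.4969 -0.1753  0.0918] psi -147.80 q [ 1.05  0.57 -1.06  2.01  0.63  0.93  1.79] F [ 0.1 -0.5 -1.8] shift cm [-7.61  3.25  5.59] turn units 5.91 w 0.0283 tilt [ 0.004 -0.001 -1.   ]
```

>>> {"fn": "carry_out", "kwargs": {"rows": [[[-1.64, 2.85, 0, 0, 0, 0, 0], [-1.64, 2.85, 0, 0, 0, 0, 0], [0, 0, 0, 0, 0, 1.5, 0], [0, 0, 0, 0, 0, 1.5, 0], [0, 0, 0, 0, 0, 1.5, 0], [0, 0, 0, 0, 0, 1.41, 0], [0, 0, 2, 0, 0, 0, 0], [0, 0, 2, 0, 0, 0, 0], [0, 0, 1, 0, 0, 0, 0], [0, 0, 0, 0, 0, 0, 0], [0, 0, 0, 0, 0, 0, 0]]]}}

```text
t: 55.75
tcp_pos: [0.4927, -0.1091, 0.0391]
ee_rot: [[-0.999, -0.047, 0.0], [-0.047, 0.999, 0.0], [-0.0, 0.0, -1.0]]
contact_force: [0.6, -0.2, -2.4]
grip_width: 0.0279
finger_force: 19.9
```

```bash
python3 slot.py -.104 182.63|tail -1
```

```text
t 55.8 pos [ 0.4927 -0.1091  0.0391] psi -177.32 q [ 0.81  0.56 -0.88  2.09  0.63  0.78  1.15] F [ 0.6 -0.2 -2.4] shift cm [-5.15 -0.07  0.31] turn units 0.01 w 0.0279 tilt [ 0.  0. -1.]
```

>>> {"fn": "carry_out", "kwargs": {"rows": [[[-1, -0.07, 0.08, 0, 0, 0, 0], [-1, 0, 0, 0, 0, 0, 0], [-1, 0, 0, 0, 0, 0, 0], [-1, 0, 0, 0, 0, 0, 0], [-0.6, 0, 0, 0, 0, 0, 0], [-0.2, 0, 0, 0, 0, 0, 0], [0, 0, 0.08, 0, 0, 0, 0], [0, 0, 0, 0, 0, 0, 0]]]}}

```text
t: 56.55
tcp_pos: [0.5402, -0.1078, 0.0371]
ee_rot: [[-0.999, -0.047, -0.0], [-0.047, 0.999, -0.0], [0.0, 0.0, -1.0]]
contact_force: [-0.7, -0.2, -1.6]
grip_width: 0.028
finger_force: 19.9
```

>>> {"fn": "carry_out", "kwargs": {"rows": [[[-0.1, 0, 0, 0, 0, 0, 0], [-0.1, 0, 0, 0, 0, 0, 0], [-0.1, 0, 0, 0, 0, 0, 0], [0, 0, 0, 0, 0, 0, 0]]]}}

```text
t: 56.95
tcp_pos: [0.5437, -0.1076, 0.0373]
ee_rot: [[-0.999, -0.046, 0.0], [-0.046, 0.999, 0.0], [-0.0, 0.0, -1.0]]
contact_force: [0.6, -0.2, -2.7]
grip_width: 0.0282
finger_force: 19.9
```

>>> {"fn": "carry_out", "kwargs": {"rows": [[[-0.1, 0, 0, 0, 0, 0, 0], [-0.1, 0, 0, 0, 0, 0, 0], [-0.1, 0, 0, 0, 0, 0, 0], [0, 0, 0, 0, 0, 0, 0]]]}}

```text
t: 57.35
tcp_pos: [0.545, -0.107, 0.0368]
ee_rot: [[-0.999, -0.047, -0.003], [-0.047, 0.999, 0.0], [0.003, 0.0, -1.0]]
contact_force: [-10.2, 2.0, 2.9]
grip_width: 0.028
finger_force: 20.0
```

>>> {"fn": "carry_out", "kwargs": {"rows": [[[-0.1, 0, 0, 0, 0, 0, 0], [-0.1, 0, 0, 0, 0, 0, 0], [0, 0, 0, 0, 0, 0, 0]]]}}

```text
t: 57.65
tcp_pos: [0.5456, -0.107, 0.0366]
ee_rot: [[-0.999, -0.047, -0.006], [-0.047, 0.999, -0.0], [0.006, -0.0, -1.0]]
contact_force: [-18.6, 2.1, 11.0]
grip_width: 0.0282
finger_force: 20.0
```

>>> {"fn": "carry_out", "kwargs": {"rows": [[[0, 0, 0, 0, 0, 0, 0.42], [0, 0, 0, 0, 0, 0, 0.42], [0, 0, 0, 0, 0, 0, 0.42], [0, 0, -2, 0, 0, 0, 0.42], [0, 0, -4, 0, 0, 0, 0.42], [0, 0, -5, 0, 0, 0, 1], [0, 0, -4, 0, 0, 0, 1], [1.7, -3.6, 0, 0, 0, 0, 1], [1.7, -3.6, 0, 0, 0, 0, 1], [1.7, -3.6, 0, 0, 0, 0, 1], [1.7, -3.6, 0, 0, 0, 0, 1], [1.7, -3.6, 0, 0, 0, 0, 1], [1.7, -3.6, 0, 0, 0, 0, 1], [1.7, -3.6, 0, 0, 0, 0, 1], [1.7, -3.6, 0, 0, 0, 0, 1], [1.7, -3.6, 0, 0, 0, 0, 1], [1.7, -3.6, 0, 0, 0, 0, 1], [1.7, -3.6, 0, 0, 0, 0, 1], [1.7, -3.6, 0, 0, 0, 0, 1]]]}}

```text
t: 59.55
tcp_pos: [0.364, -0.5501, 0.1874]
ee_rot: [[-0.999, -0.046, 0.0], [-0.046, 0.999, -0.0], [-0.0, -0.0, -1.0]]
contact_force: [0.5, 0.5, 0.1]
grip_width: 0.094
finger_force: 0.0
```

```bash
python3 chk.py
```

```text
t 59.5 pos [ 0.364  -0.5501  0.1874] psi -177.35 q [ 1.51  0.58 -0.89  1.64  0.48  1.16  2.12] F [0.5 0.5 0.1] shift cm [-25.41  53.76  -1.28] turn units -28.77 w 0.0940 tilt [ 0. -0. -1.]
(array([0.44442667, 0.13509012]), array([ 0.45760127, -0.15223732]))
[array([-0.0835,  0.1428]), array([-0.0835, -0.1449])]
block [283.6 214.6] [279 205  10  21 199] rear edge fixture [-0.0263  0.1043] yaw 1.3
block [305.2 214. ] [300 204  11  21 211] rear edge fixture [-0.0278  0.0446] yaw 1.03
block [336.1 213.4] [330 204  13  20 229] rear edge fixture [-0.0275 -0.0418] yaw 1.3
block [357.4 212.8] [351 204  13  19 224] rear edge fixture [-0.0262 -0.1006] yaw 4.69
```

View pics/f.png

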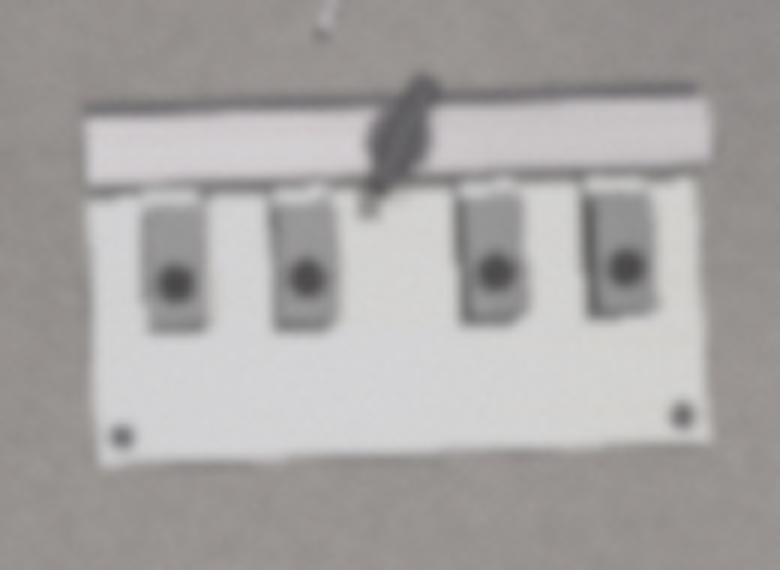

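All four housings now sit square under the bar, with dots at crop (175,283), (305,278), (495,272) and (627,268). I compare the dot depths precisely.

Run:
```python
from meas import *
g=np.load('top3.npy').mean(2)
y0=np.radians(2.63);Rm=np.array([[np.cos(y0),-np.sin(y0)],[np.sin(y0),np.cos(y0)]]);o=np.array([.5344,-.0037])
for c in((175,283),(305,278),(495,272),(627,268)):
    x,y=255+c[0]/6,170+c[1]/6;x,y=int(round(x)),int(round(y))
    w=np.clip(120-g[y-4:y+5,x-4:x+5],0,None);Y,X=np.mgrid[y-4:y+5,x-4:x+5]
    p=ray('top',((w*X).sum()/w.sum(),(w*Y).sum()/w.sum()),.042)[:2];print(w.sum(),(Rm.T@(p-o)).round(4))
```

```text
813.4166666666667 [-0.0034  0.1028]
758.0833333333333 [-0.003   0.0425]
815.8333333333333 [-0.0033 -0.0447]
844.4166666666667 [-0.0033 -0.1049]
```

>>> {"fn": "carry_out", "kwargs": {"rows": [[[0, 0, 0, 0, 0, 1.66, 1], [0, 0, 0, 0, 0, 1.66, 1], [0, 0, 0, 0, 0, 1.66, 1], [0, 0, 0, 0, 0, 1.66, 1], [0, 0, 0, 0, 0, 1.66, 1], [0, 0, 0, 0, 0, 1.66, 1], [0, 0, 0, 0, 0, 1.66, 1], [0, 0, 0, 0, 0, 1.66, 1], [0, 0, 0, 0, 0, 1.66, 1], [0, 0, 0, 0, 0, 1.66, 1], [0, 0, 0, 0, 0, 1.66, 1], [0, 0, 0, 0, 0, 1.66, 1], [0, 0, 0, 0, 0, 1.66, 1], [0, 0, 0, 0, 0, 1.66, 1], [0, 0, 0, 0, 0, 1.66, 1], [0, 0, 0, 0, 0, 1.66, 1], [0, 0, 0, 0, 0, 1.66, 1], [0, 0, 0, 0, 0, 1.66, 1], [0, 0, 0, 0, 0, 1.66, 1], [0, 0, 0, 0, 0, 1.66, 1]]]}}

```text
t: 61.75
tcp_pos: [0.3661, -0.5469, 0.1875]
ee_rot: [[0.959, 0.283, 0.001], [0.283, -0.959, 0.0], [0.001, -0.0, -1.0]]
contact_force: [0.4, -0.2, -0.1]
grip_width: 0.0941
finger_force: 0.0
```

>>> {"fn": "carry_out", "kwargs": {"rows": [[[0, 0, 0, 0, 0, 1.66, 1], [0, 0, 0, 0, 0, 1.66, 1], [0, 0, 0, 0, 0, 1.66, 1], [0, 0, 0, 0, 0, 1.66, 1], [0, 0, 0, 0, 0, 1.66, 1], [0, 0, 0, 0, 0, 1.66, 1], [0, 0, 0, 0, 0, 0, 1]]]}}

```text
t: 62.45
tcp_pos: [0.366, -0.5471, 0.1874]
ee_rot: [[0.837, -0.547, 0.0], [-0.547, -0.837, 0.0], [0.0, -0.0, -1.0]]
contact_force: [0.1, -0.3, 0.5]
grip_width: 0.0938
finger_force: 0.0
```

Run:
```python
from h import *
plan(.5933,-.0013,.188,-33.5)
```

```text
t 62.5 pos [ 0.366  -0.5471  0.1874] psi -33.19 q [ 0.95  0.43 -0.09  1.67  0.04  1.04 -1.3 ] F [ 0.1 -0.3  0.5] shift cm [-1.085e+01 -5.812e+01 -4.000e-02] turn units 0.06 w 0.0938 tilt [ 0.  0. -1.]
```

>>> {"fn": "carry_out", "kwargs": {"rows": [[[-0.68, -3.63, 0, 0, 0, 0, 1], [-0.68, -3.63, 0, 0, 0, 0, 1], [-0.68, -3.63, 0, 0, 0, 0, 1], [-0.68, -3.63, 0, 0, 0, 0, 1], [-0.68, -3.63, 0, 0, 0, 0, 1], [-0.68, -3.63, 0, 0, 0, 0, 1], [-0.68, -3.63, 0, 0, 0, 0, 1], [-0.68, -3.63, 0, 0, 0, 0, 1], [-0.68, -3.63, 0, 0, 0, 0, 1], [-0.68, -3.63, 0, 0, 0, 0, 1], [-0.68, -3.63, 0, 0, 0, 0, 1], [-0.68, -3.63, 0, 0, 0, 0, 1], [-0.68, -3.63, 0, 0, 0, 0, 1], [-0.68, -3.63, 0, 0, 0, 0, 1], [-0.68, -3.63, 0, 0, 0, 0, 1], [-0.68, -3.63, 0, 0, 0, 0, 1], [0, 0, 0, 0, 0, 0, 1], [0, 0, 0, 0, 0, 0, 1]]]}}

```text
t: 64.25
tcp_pos: [0.591, -0.0012, 0.1872]
ee_rot: [[0.841, -0.541, -0.0], [-0.541, -0.841, 0.0], [-0.0, -0.0, -1.0]]
contact_force: [0.3, -0.9, 0.7]
grip_width: 0.0942
finger_force: 0.0
```

Run:
```python
from h import *
plan(.5933,-.0013,.0791,-33.5)
```

```text
t 64.2 pos [ 0.591  -0.0012  0.1872] psi -32.78 q [ 0.17  0.35 -0.35  1.82  0.14  1.   -2.37] F [ 0.3 -0.9  0.7] shift cm [ 0.2  -0.11 10.81] turn units 0.14 w 0.0942 tilt [-0.  0. -1.]
```

>>> {"fn": "carry_out", "kwargs": {"rows": [[[0.2, -0.11, 0, 0, 0, 0.1, 1], [0, 0, 3, 0, 0, 0, 1], [0, 0, 4, 0, 0, 0, 1], [0, 0, 3, 0, 0, 0, 1], [0, 0, 0.8, 0, 0, 0, 1], [0, 0, 0, 0, 0, 0, 0], [0, 0, 0, 0, 0, 0, 0], [0, 0, 0, 0, 0, 0, 0], [0, 0, 0, 0, 0, 0, 0], [0, 0, 0, 0, 0, 0, 0], [0, 0, 0, 0, 0, 0, 0], [0, 0, 0, 0, 0, 0, 0], [0, 0, 0, 0, 0, 0, 0], [0, 0, 0, 0, 0, 0, 0], [0, 0, 0, 0, 0, 0, 0], [0, 0, 0, 0, 0, 0, 0], [0, 0, 0, 0, 0, 0, 0], [0, 0, 0, 0, 0, 0, 0], [0, 0, 0, 0, 0, 0, 0], [0, 0, 0, 0, 0, 0, 0]]], "squeeze": 40}}

```text
t: 66.25
tcp_pos: [0.5937, -0.0024, 0.0793]
ee_rot: [[0.833, -0.554, 0.0], [-0.554, -0.833, 0.0], [0.0, -0.001, -1.0]]
contact_force: [4.1, 3.7, -3.4]
grip_width: 0.0135
finger_force: 38.9
```

Run:
```python
from h import *
plan(.5933,-.0013,.0791,-33.5);print(sensors.observe()['wrist_torque'],sensors.observe()['finger_force'])
```

```text
t 66.2 pos [ 0.5937 -0.0024  0.0793] psi -33.62 q [ 0.15  0.48 -0.32  1.9   0.2   0.8  -2.44] F [ 4.1  3.7 -3.4] shift cm [-0.09 -0.07  0.02] turn units -0.02 w 0.0135 tilt [ 0.  0. -1.]
[ 1.01259832 -0.8051312   0.47857673] 38.927877489477396
```

>>> {"fn": "carry_out", "kwargs": {"rows": [[[0, 0, 0.039, 0, 0, -1.6, 0], [0, 0, 0.039, 0, 0, -1.6, 0], [0, 0, 0.039, 0, 0, -1.6, 0], [0, 0, 0.039, 0, 0, -1.6, 0], [0, 0, 0.039, 0, 0, -1.6, 0], [0, 0, 0.039, 0, 0, -1.6, 0], [0, 0, 0.039, 0, 0, -1.6, 0], [0, 0, 0.039, 0, 0, -1.6, 0], [0, 0, 0.039, 0, 0, -1.6, 0], [0, 0, 0.039, 0, 0, -1.6, 0], [0, 0, 0, 0, 0, 0, 0], [0, 0, 0, 0, 0, 0, 0]]]}}

```text
t: 67.45
tcp_pos: [0.5939, -0.0001, 0.0757]
ee_rot: [[0.689, 0.725, 0.001], [0.725, -0.689, 0.003], [0.003, -0.001, -1.0]]
contact_force: [3.1, 13.8, -0.7]
grip_width: 0.0118
finger_force: 39.8
```

Run:
```python
from h import *
plan(.5933,-.0013,.0791,46.5);print(sensors.observe()['wrist_torque'],sensors.observe()['finger_force'])
```

```text
t 67.5 pos [ 5.939e-01 -1.000e-04  7.570e-02] psi 46.45 q [ 0.39  0.55 -0.64  1.88  0.42  0.85 -1.23] F [ 3.1 13.8 -0.7] shift cm [-0.13  0.03 -0.34] turn units -0.01 w 0.0118 tilt [ 0.001  0.003 -1.   ]
[ 3.53713042 -0.61570466  0.14761355] 39.7844660282135
```

>>> {"fn": "carry_out", "kwargs": {"rows": [[[0.16, -0.16, 0, 0, 0, 0, 0], [0, 0, 0.039, 0, 0, -1.6, 0], [0, 0, 0.039, 0, 0, -1.6, 0], [0, 0, 0.039, 0, 0, -1.6, 0], [0, 0, 0.039, 0, 0, -1.6, 0], [0, 0, 0.039, 0, 0, -1.6, 0], [0, 0, 0.039, 0, 0, -1.6, 0], [0, 0, 0.039, 0, 0, -1.6, 0], [0, 0, 0.039, 0, 0, -1.6, 0], [0, 0, 0.039, 0, 0, -1.6, 0], [0, 0, 0.039, 0, 0, -1.6, 0], [0, 0, 0.039, 0, 0, -1.6, 0], [0, 0, 0.039, 0, 0, -1.6, 0], [0, 0, 0, 0, 0, 0, 0], [0, 0, 0, 0, 0, 0, 0]]]}}

```text
t: 68.95
tcp_pos: [0.5907, -0.0002, 0.0708]
ee_rot: [[-0.792, 0.61, -0.005], [0.61, 0.792, -0.001], [0.003, -0.004, -1.0]]
contact_force: [-20.7, 2.2, 25.2]
grip_width: 0.012
finger_force: 39.8
```

Run:
```python
from h import *
plan(.5933,-.0013,.0695,142.5);print(sensors.observe()['wrist_torque'],sensors.observe()['finger_force'])
```

```text
t 69.0 pos [ 5.907e-01 -2.000e-04  7.080e-02] psi 142.39 q [ 0.63  0.69 -1.01  1.87  0.7   0.99  0.22] F [-20.7   2.2  25.2] shift cm [-0.27  0.07  0.13] turn units -0.02 w 0.0120 tilt [-0.005 -0.001 -1.   ]
[0.7173402  4.78089129 0.20736375] 39.815213084220886
```

>>> {"fn": "carry_out", "kwargs": {"rows": [[[0, 0, 0, 0, 0, 0, 0.4], [0, 0, 0, 0, 0, 0, 0.4], [0, 0, 0, 0, 0, 0, 0.4]]]}}

```text
t: 69.25
tcp_pos: [0.5934, -0.0011, 0.0705]
ee_rot: [[-0.791, 0.611, -0.0], [0.611, 0.791, -0.0], [-0.0, -0.001, -1.0]]
contact_force: [0.5, 0.5, -0.2]
grip_width: 0.0322
finger_force: 0.0
```

Run:
```python
from h import *
plan(.593,-.0011,.0702,142.5);print(sensors.observe()['wrist_torque'],sensors.observe()['finger_force'])
```

```text
t 69.2 pos [ 0.5934 -0.0011  0.0705] psi 142.32 q [ 0.63  0.69 -1.    1.87  0.71  0.98  0.22] F [ 0.5  0.5 -0.2] shift cm [ 0.03 -0.03  0.03] turn units -0.04 w 0.0322 tilt [-0. -0. -1.]
[ 0.0089977  -0.13288236  0.00729096] 0.0
```

>>> {"fn": "carry_out", "kwargs": {"rows": [[[0, 0, 0, 0, 0, 0, 0], [0, 0, 0, 0, 0, 0, 0], [0, 0, 0, 0, 0, 0, 0], [0, 0, 0, 0, 0, 0, 0], [0, 0, 0, 0, 0, 0, 0], [0, 0, 0, 0, 0, 0, 0], [0, 0, 0.025, 0, 0, -1, 0], [0, 0, 0.025, 0, 0, -1, 0], [0, 0, 0.025, 0, 0, -1, 0], [0, 0, 0.025, 0, 0, -1, 0], [0, 0, 0.025, 0, 0, -1, 0], [0, 0, 0, 0, 0, 0, 0]]]}}

```text
t: 70.45
tcp_pos: [0.5927, -0.0016, 0.0693]
ee_rot: [[-0.976, 0.216, -0.002], [0.216, 0.976, -0.002], [0.001, -0.002, -1.0]]
contact_force: [-6.2, -5.6, 9.3]
grip_width: 0.0117
finger_force: 40.0
```

Run:
```python
from h import *
plan(.593,-.0011,.0693,167.5);print(sensors.observe()['wrist_torque'],sensors.observe()['finger_force'])
```

```text
t 70.5 pos [ 0.5927 -0.0016  0.0693] psi 167.52 q [ 0.68  0.74 -1.09  1.87  0.78  1.03  0.61] F [-6.2 -5.6  9.3] shift cm [-0.02  0.05  0.  ] turn units 0.0 w 0.0117 tilt [-0.002 -0.002 -1.   ]
[-1.3955324   1.43411572  0.15325224] 39.95411932468414
```

>>> {"fn": "carry_out", "kwargs": {"rows": [[[0, 0, 0.02, 0, 0, -1, 0], [0, 0, 0.02, 0, 0, -1, 0], [0, 0, 0, 0, 0, 0, 0]]]}}

```text
t: 70.75
tcp_pos: [0.5927, -0.0015, 0.0689]
ee_rot: [[-0.999, 0.043, -0.002], [0.043, 0.999, -0.002], [0.002, -0.002, -1.0]]
contact_force: [-7.3, -5.4, 8.5]
grip_width: 0.0115
finger_force: 40.0
```

Run:
```python
from h import *
plan(.593,-.0011,.0693,177.5);print(sensors.observe()['wrist_torque'],sensors.observe()['finger_force'])
```

```text
t 70.8 pos [ 0.5927 -0.0015  0.0689] psi 177.51 q [ 0.7   0.76 -1.12  1.87  0.8   1.05  0.77] F [-7.3 -5.4  8.5] shift cm [-0.03  0.04 -0.04] turn units 0.0 w 0.0115 tilt [-0.002 -0.002 -1.   ]
[-1.28668969  1.43027831  0.07253747] 39.96609449386597
```

>>> {"fn": "carry_out", "kwargs": {"rows": [[[0, 0, 0.02, 0, 0, -1, 0], [0, 0, 0, 0, 0, 0, 0]]]}}

```text
t: 70.95
tcp_pos: [0.5927, -0.0015, 0.0689]
ee_rot: [[-0.999, -0.043, -0.002], [-0.043, 0.999, -0.002], [0.002, -0.002, -1.0]]
contact_force: [-6.5, -6.2, 11.0]
grip_width: 0.0116
finger_force: 40.1
```

Run:
```python
from h import *
plan(.593,-.0011,.0693,182.5);print(sensors.observe()['wrist_torque'],sensors.observe()['finger_force'])
```

```text
t 71.0 pos [ 0.5927 -0.0015  0.0689] psi -177.52 q [ 0.7   0.77 -1.13  1.87  0.81  1.06  0.85] F [-6.5 -6.2 11. ] shift cm [-0.03  0.04 -0.04] turn units -0.0 w 0.0116 tilt [-0.002 -0.002 -1.   ]
[-1.28766615  1.57217448 -0.37343268] 40.1238226890564
```

>>> {"fn": "carry_out", "kwargs": {"rows": [[[0, 0, 0.01, 0, 0, -0.8, 0], [0, 0, 0, 0, 0, 0, 0]]]}}

```text
t: 71.15
tcp_pos: [0.5928, -0.0015, 0.0689]
ee_rot: [[-0.994, -0.112, -0.002], [-0.112, 0.994, -0.002], [0.002, -0.002, -1.0]]
contact_force: [-8.0, -5.6, 11.3]
grip_width: 0.0122
finger_force: 41.9
```

Run:
```python
from h import *
plan(.593,-.0011,.0693,186.5);print(sensors.observe()['wrist_torque'],sensors.observe()['finger_force'])
```

```text
t 71.2 pos [ 0.5928 -0.0015  0.0689] psi -173.58 q [ 0.71  0.78 -1.14  1.87  0.82  1.06  0.91] F [-8.  -5.6 11.3] shift cm [-0.03  0.04 -0.04] turn units -0.02 w 0.0122 tilt [-0.002 -0.002 -1.   ]
[-1.25567891  1.72686212 -0.8200538 ] 41.860281187982764
```

>>> {"fn": "carry_out", "kwargs": {"rows": [[[0, 0, 0.01, 0, 0, -0.8, 0], [0, 0, 0, 0, 0, 0, 0]]]}}

```text
t: 71.35
tcp_pos: [0.5931, -0.0015, 0.0688]
ee_rot: [[-0.984, -0.181, -0.001], [-0.181, 0.984, -0.001], [0.001, -0.001, -1.0]]
contact_force: [-5.4, -5.0, 9.8]
grip_width: 0.0127
finger_force: 43.7
```

Run:
```python
from h import *
plan(.593,-.0011,.0693,190.5);print(sensors.observe()['wrist_torque'],sensors.observe()['finger_force'])
```

```text
t 71.3 pos [ 0.5931 -0.0015  0.0688] psi -169.59 q [ 0.71  0.78 -1.15  1.87  0.83  1.07  0.98] F [-5.4 -5.   9.8] shift cm [ 0.    0.04 -0.05] turn units -0.02 w 0.0127 tilt [-0.001 -0.001 -1.   ]
[-1.12507971  1.25890404 -0.86291199] 43.71837180107832
```

>>> {"fn": "carry_out", "kwargs": {"rows": [[[0, 0, 0, 0, 0, 0.6, 0], [0, 0, 0, 0, 0, 0, 1], [0, 0, 0, 0, 0, 0, 1], [0, 0, 0, 0, 0, 0, 1], [0, 0, 0, 0, 0, 0, 1], [0, 0, 0, 0, 0, 0, 1], [0, 0, -3, 0, 0, 0, 1], [0, 0, -4, 0, 0, 0, 1], [0, 0, -4, 0, 0, 0, 1], [0, 0, 0, 0, 0, 1.6, 1], [0, 0, 0, 0, 0, 1.6, 1], [0, 0, 0, 0, 0, 1.6, 1], [0, 0, 0, 0, 0, 1.6, 1], [0, 0, 0, 0, 0, 1.6, 1], [0, 0, 0, 0, 0, 1.6, 1], [0, 0, 0, 0, 0, 1.6, 1], [0, 0, 0, 0, 0, 0, 1]]]}}

```text
t: 73.05
tcp_pos: [0.5935, -0.0003, 0.1788]
ee_rot: [[-0.659, 0.752, 0.0], [0.752, 0.659, -0.0], [-0.001, -0.0, -1.0]]
contact_force: [-0.7, 0.6, 0.3]
grip_width: 0.0941
finger_force: 0.0
```

Run:
```python
from meas import *
im=np.load('top.npy');g=im.mean(2)
S=8;x0,y0=410,212
G=cv2.resize(g[y0:262,x0:460].astype(np.float32),None,fx=S,fy=S,interpolation=2)
cs,_=cv2.findContours((G>175).astype(np.uint8),0,1);h=cv2.convexHull(np.vstack([c for c in cs if cv2.contourArea(c)>200]))
e=cv2.fitEllipse(h);c=(np.array(e[0])+.5)/S-.5+[x0,y0];print(c,np.array(e[1])/S,ray('top',c,.046))
# box top: grey-green, saturation
hsv=cv2.cvtColor(im.astype(np.uint8),cv2.COLOR_BGR2HSV)
sd=np.load('side.npy').mean(2)
G=cv2.resize(sd[140:185,325:375].astype(np.float32),None,fx=S,fy=S,interpolation=2)
cs,_=cv2.findContours((G>165).astype(np.uint8),0,1);h=cv2.convexHull(np.vstack([c for c in cs if cv2.contourArea(c)>200]))
e=cv2.fitEllipse(h);c=(np.array(e[0])+.5)/S-.5+[325,140];print(c,np.array(e[1])/S,ray('side',c,.046))
# side view: crop of key top in c.png (180..210,325..) tip
for X in ([.4765,-.318,.089],):print('proj',proj('side',X),proj('top',X))
plan(.4765,-.318,.18,128)
```

```text
[434.86035728 236.32199097] [28.17860031 29.51488686] [ 0.47692082 -0.31671619  0.046     ]
[348.74121284 156.91749191] [12.43664265 21.48878288] [ 0.47634346 -0.31866727  0.046     ]
proj [349.50421664 147.16096123] [441.36751036 236.04983389]
t 73.0 pos [ 5.935e-01 -3.000e-04  1.788e-01] psi 131.24 q [ 0.63  0.51 -0.97  1.8   0.47  1.09  0.21] F [-0.7  0.6  0.3] shift cm [-16.18 -29.74  -0.11] turn units 0.65 w 0.0941 tilt [ 0. -0. -1.]
```

>>> {"fn": "carry_out", "kwargs": {"rows": [[[-1.62, -2.97, 0, 0, 0, 0, 1], [-1.62, -2.97, 0, 0, 0, 0, 1], [-1.62, -2.97, 0, 0, 0, 0, 1], [-1.62, -2.97, 0, 0, 0, 0, 1], [-1.62, -2.97, 0, 0, 0, 0, 1], [-1.62, -2.97, 0, 0, 0, 0, 1], [-1.62, -2.97, 0, 0, 0, 0, 1], [-1.62, -2.97, 0, 0, 0, 0, 1], [-1.62, -2.97, 0, 0, 0, 0, 1], [-1.62, -2.97, 0, 0, 0, 0.65, 1], [0, 0, 0, 0, 0, 0, 1], [0, 0, 0, 0, 0, 0, 1]]], "squeeze": 30}}

```text
t: 74.25
tcp_pos: [0.4773, -0.3187, 0.1784]
ee_rot: [[-0.619, 0.785, -0.0], [0.785, 0.619, 0.0], [0.0, 0.0, -1.0]]
contact_force: [0.1, 1.0, 0.5]
grip_width: 0.0939
finger_force: 0.0
```

Run:
```python
from h import *
plan(.4767,-.3177,.086,128)
```

```text
t 74.2 pos [ 0.4773 -0.3187  0.1784] psi 128.26 q [ 1.21  0.46 -0.93  1.84  0.42  1.06  0.78] F [0.1 1.  0.5] shift cm [0.11 0.01 9.24] turn units 0.05 w 0.0939 tilt [-0.  0. -1.]
```

>>> {"fn": "carry_out", "kwargs": {"rows": [[[0.1, 0, 2, 0, 0, 0, 1], [0, 0, 3, 0, 0, 0, 1], [0, 0, 3, 0, 0, 0, 1], [0, 0, 1.2, 0, 0, 0, 1], [0, 0, 0, 0, 0, 0, 0], [0, 0, 0, 0, 0, 0, 0], [0, 0, 0, 0, 0, 0, 0], [0, 0, 0, 0, 0, 0, 0], [0, 0, 0, 0, 0, 0, 0], [0, 0, 0, 0, 0, 0, 0], [0, 0, 0, 0, 0, 0, 0], [0, 0, 0, 0, 0, 0, 0], [0, 0, 0, 0, 0, 0, 0], [0, 0, 0, 0, 0, 0, 0], [0, 0, 0, 0, 0, 0, 0], [0, 0, 0, 0, 0, 0, 0], [0, 0, 0, 0, 0, 0, 0], [0, 0, 0, 0, 0, 0, 0], [0, 0, 0, 0, 0, 0, 0], [0, 0, 0, 0, 0, 0, 0]]]}}

```text
t: 76.25
tcp_pos: [0.4774, -0.3172, 0.0866]
ee_rot: [[-0.617, 0.787, 0.001], [0.787, 0.617, 0.0], [-0.0, 0.001, -1.0]]
contact_force: [5.1, 2.4, -3.7]
grip_width: 0.0098
finger_force: 30.0
```

Run:
```python
from h import *
plan(.4767,-.3177,.086,128);print(sensors.observe()['wrist_torque'],sensors.observe()['finger_force'])
```

```text
t 76.2 pos [ 0.4774 -0.3172  0.0866] psi 128.13 q [ 1.14  0.57 -0.86  1.91  0.54  0.91  0.68] F [ 5.1  2.4 -3.7] shift cm [ 0.01 -0.08  0.06] turn units 0.03 w 0.0098 tilt [ 0.001  0.    -1.   ]
[ 0.61468023 -1.27714605 -0.05228948] 29.992929697036743
```

>>> {"fn": "carry_out", "kwargs": {"rows": [[[0, 0.1, 0, 0, 0, 0, 0], [0, 0, 0, 0, 0, 1.5, 0], [0, 0, 0, 0, 0, 1.5, 0], [0, 0, 0, 0, 0, 1.5, 0], [0, 0, 0, 0, 0, 1.5, 0], [0, 0, 0, 0, 0, 1.5, 0], [0, 0, 0, 0, 0, 1.5, 0], [0, 0, 0, 0, 0, 1.5, 0], [0, 0, 0, 0, 0, 1.5, 0], [0, 0, 0, 0, 0, 1.5, 0], [0, 0, 0, 0, 0, 1.5, 0], [0, 0, 0, 0, 0, 1.5, 0], [0, 0, 0, 0, 0, 1.5, 0], [0, 0, 0, 0, 0, 0, 0]]]}}

```text
t: 77.65
tcp_pos: [0.4734, -0.3167, 0.0865]
ee_rot: [[0.791, 0.612, -0.008], [0.612, -0.791, 0.001], [-0.006, -0.006, -1.0]]
contact_force: [-23.2, 5.4, 24.6]
grip_width: 0.0097
finger_force: 30.0
```

Run:
```python
from h import *
plan(.4767,-.3177,.086,38);print(sensors.observe()['wrist_torque'],sensors.observe()['finger_force'])
```

```text
t 77.7 pos [ 0.4734 -0.3167  0.0865] psi 37.75 q [ 0.87  0.47 -0.5   1.93  0.3   0.82 -0.7 ] F [-23.2   5.4  24.6] shift cm [0.2  0.28 0.04] turn units -0.05 w 0.0097 tilt [-0.008  0.001 -1.   ]
[1.4567543  5.85691116 0.05775141] 30.007819533348083
```

>>> {"fn": "carry_out", "kwargs": {"rows": [[[0, 0, 0, 0, 0, 0, 0.35], [0, 0, 0, 0, 0, 0, 0.35], [0, 0, 0, 0, 0, 0, 0.35]]]}}

```text
t: 77.95
tcp_pos: [0.4778, -0.3171, 0.0867]
ee_rot: [[0.787, 0.617, 0.0], [0.617, -0.787, -0.0], [0.0, 0.0, -1.0]]
contact_force: [-0.3, -1.1, 0.2]
grip_width: 0.0301
finger_force: 0.0
```

Run:
```python
from h import *
plan(.4758,-.3149,.086,38);print(sensors.observe()['wrist_torque'],sensors.observe()['finger_force'])
```

```text
t 78.0 pos [ 0.4778 -0.3171  0.0867] psi 38.11 q [ 0.87  0.47 -0.5   1.93  0.3   0.82 -0.7 ] F [-0.3 -1.1  0.2] shift cm [-0.02 -0.3   0.07] turn units 0.02 w 0.0301 tilt [ 0. -0. -1.]
[-0.00874512 -0.05391417 -0.02245027] 0.0
```

Recentre, regrip, and turn another 90°.

>>> {"fn": "carry_out", "kwargs": {"rows": [[[0, -0.3, 0.05, 0, 0, 0, 0.35], [0, 0, 0, 0, 0, 0, 0], [0, 0, 0, 0, 0, 0, 0], [0, 0, 0, 0, 0, 0, 0], [0, 0, 0, 0, 0, 0, 0], [0, 0, 0, 0, 0, 0, 0], [0, 0, 0, 0, 0, 1.5, 0], [0, 0, 0, 0, 0, 1.5, 0], [0, 0, 0, 0, 0, 1.5, 0], [0, 0, 0, 0, 0, 1.5, 0], [0, 0, 0, 0, 0, 1.5, 0], [0, 0, 0, 0, 0, 1.5, 0], [0, 0, 0, 0, 0, 1.5, 0], [0, 0, 0, 0, 0, 1.5, 0], [0, 0, 0, 0, 0, 1.5, 0], [0, 0, 0, 0, 0, 1.5, 0], [0, 0, 0, 0, 0, 1.5, 0], [0, 0, 0, 0, 0, 1.5, 0], [0, 0, 0, 0, 0, 0, 0]]]}}

```text
t: 79.85
tcp_pos: [0.4758, -0.3149, 0.0861]
ee_rot: [[0.615, -0.788, -0.0], [-0.788, -0.615, -0.001], [0.0, 0.001, -1.0]]
contact_force: [-2.3, -3.2, 0.2]
grip_width: 0.0097
finger_force: 30.0
```

Run:
```python
from h import *
plan(.4758,-.3149,.086,-52);print(sensors.observe()['wrist_torque'],sensors.observe()['finger_force'])
```

```text
t 79.8 pos [ 0.4758 -0.3149  0.0861] psi -52.03 q [ 0.58  0.42 -0.14  1.95  0.08  0.77 -2.08] F [-2.3 -3.2  0.2] shift cm [-0.   -0.01  0.01] turn units -0.01 w 0.0097 tilt [-0.    -0.001 -1.   ]
[-0.62521609  0.55857162 -0.00605305] 29.999370574951172
```

>>> {"fn": "carry_out", "kwargs": {"rows": [[[0, 0, 0, 0, 0, 1.2, 0], [0, 0, 0, 0, 0, 1.2, 0], [0, 0, 0, 0, 0, 1.2, 0], [0, 0, 0, 0, 0, 1.2, 0], [0, 0, 0, 0, 0, 1.2, 0], [0, 0, 0, 0, 0, 0, 0]]]}}

```text
t: 80.45
tcp_pos: [0.4756, -0.315, 0.0861]
ee_rot: [[0.143, -0.99, -0.001], [-0.99, -0.143, -0.001], [0.0, 0.001, -1.0]]
contact_force: [-3.2, -4.3, 2.1]
grip_width: 0.0099
finger_force: 30.0
```

Run:
```python
from h import *
plan(.4758,-.3149,.086,-82);print(sensors.observe()['wrist_torque'],sensors.observe()['finger_force'])
```

```text
t 80.5 pos [ 0.4756 -0.315   0.0861] psi -81.80 q [ 0.49  0.42 -0.02  1.96  0.01  0.76 -2.54] F [-3.2 -4.3  2.1] shift cm [-0.01 -0.03  0.01] turn units 0.04 w 0.0099 tilt [-0.001 -0.001 -1.   ]
[-0.87698358  0.9305499  -0.04531256] 29.99956637620926
```

>>> {"fn": "carry_out", "kwargs": {"rows": [[[0, 0, 0, 0, 0, 0, 1], [0, 0, 0, 0, 0, 0, 1], [0, 0, 0, 0, 0, 0, 1], [0, 0, 0, 0, 0, 0, 1], [0, 0, 0, 0, 0, 0, 1], [0, 0, 0, 0, 0, 0, 1], [0, 0, 0, 0, 0, 0, 1], [0, 0, 0, 0, 0, -1.6, 1], [0, 0, 0, 0, 0, -1.6, 1], [0, 0, 0, 0, 0, -1.6, 1], [0, 0, 0, 0, 0, -1.6, 1], [0, 0, 0, 0, 0, -1.6, 1], [0, 0, 0, 0, 0, -1.6, 1], [0, 0, 0, 0, 0, -1.6, 1], [0, 0, 0, 0, 0, -1.6, 1], [0, 0, 0, 0, 0, -1.6, 1], [0, 0, 0, 0, 0, -1.6, 1]]]}}

```text
t: 82.15
tcp_pos: [0.4759, -0.3146, 0.0861]
ee_rot: [[1.0, -0.027, 0.0], [-0.027, -1.0, 0.0], [0.0, -0.0, -1.0]]
contact_force: [0.7, 0.5, -0.0]
grip_width: 0.0942
finger_force: 0.0
```

>>> {"fn": "carry_out", "kwargs": {"rows": [[[0, 0, 0, 0, 0, -1.6, 1], [0, 0, 0, 0, 0, -1.6, 1], [0, 0, 0, 0, 0, -1.6, 1], [0, 0, 0, 0, 0, -1.6, 1], [0, 0, 0, 0, 0, -1.6, 1], [0, 0, 0, 0, 0, -1.6, 1], [0, 0, 0, 0, 0, -1.6, 1], [0, 0, 0, 0, 0, -1.6, 1], [0, 0, 0, 0, 0, -1.6, 1], [0, 0, 0, 0, 0, -1.6, 1], [0, 0, 0, 0, 0, -1.6, 1], [0, 0, 0, 0, 0, -1.6, 1], [0, 0, 0, 0, 0, -0.8, 1], [0, 0, 0, 0, 0, 0, 1]]]}}

```text
t: 83.55
tcp_pos: [0.4758, -0.3147, 0.086]
ee_rot: [[-0.142, 0.99, -0.0], [0.99, 0.142, 0.0], [0.0, 0.0, -1.0]]
contact_force: [-0.3, -0.4, 0.0]
grip_width: 0.0941
finger_force: 0.0
```

Run:
```python
from h import *
plan(.4758,-.3149,.086,98.2);print(sensors.observe()['wrist_torque'])
```

```text
t 83.5 pos [ 0.4758 -0.3147  0.086 ] psi 98.17 q [ 1.05  0.52 -0.74  1.92  0.46  0.87  0.22] F [-0.3 -0.4  0. ] shift cm [-0.02 -0.   -0.  ] turn units -0.01 w 0.0941 tilt [-0.  0. -1.]
[-0.05060942 -0.1123295  -0.0219122 ]
```

>>> {"fn": "carry_out", "kwargs": {"rows": [[[0, 0, 0, 0, 0, 0, 0], [0, 0, 0, 0, 0, 0, 0], [0, 0, 0, 0, 0, 0, 0], [0, 0, 0, 0, 0, 0, 0], [0, 0, 0, 0, 0, 0, 0], [0, 0, 0, 0, 0, 0, 0], [0, 0, 0, 0, 0, 0, 0], [0, 0, 0, 0, 0, 0, 0], [0, 0, 0, 0, 0, 0, 0], [0, 0, 0, 0, 0, 0, 0], [0, 0, 0, 0, 0, 0, 0], [0, 0, 0, 0, 0, 0, 0], [0, 0, 0, 0, 0, 0, 0], [0, 0, 0, 0, 0, 0, 0], [0, 0, 0, 0, 0, 0, 0], [0, 0, 0, 0, 0, 0, 0]]]}}

```text
t: 85.15
tcp_pos: [0.4756, -0.3146, 0.0861]
ee_rot: [[-0.141, 0.99, -0.001], [0.99, 0.141, 0.0], [0.0, -0.001, -1.0]]
contact_force: [-4.4, 0.5, 5.3]
grip_width: 0.0098
finger_force: 30.0
```

>>> {"fn": "carry_out", "kwargs": {"rows": [[[0, 0, 0, 0, 0, 1, 0], [0, 0, 0, 0, 0, 1, 0], [0, 0, 0, 0, 0, 0, 0]]]}}

```text
t: 85.45
tcp_pos: [0.4756, -0.3149, 0.0861]
ee_rot: [[0.036, 0.999, -0.001], [0.999, -0.036, -0.001], [-0.001, -0.0, -1.0]]
contact_force: [-5.1, -1.1, 2.1]
grip_width: 0.0107
finger_force: 32.5
```

Run:
```python
from h import *
plan(.4758,-.3149,.086,88.2);print(sensors.observe()['wrist_torque'],sensors.observe()['finger_force'])
```

```text
t 85.5 pos [ 0.4756 -0.3149  0.0861] psi 87.95 q [ 1.02  0.51 -0.7   1.93  0.43  0.86  0.06] F [-5.1 -1.1  2.1] shift cm [-0.    0.02  0.01] turn units -0.05 w 0.0107 tilt [-0.001 -0.001 -1.   ]
[-0.50464267  1.09596244  0.67399731] 32.457969104871154
```

>>> {"fn": "carry_out", "kwargs": {"rows": [[[0, 0, 0, 0, 0, 1, 0], [0, 0, 0, 0, 0, 1, 0], [0, 0, 0, 0, 0, 0, 0]]]}}

```text
t: 85.75
tcp_pos: [0.4757, -0.3157, 0.0862]
ee_rot: [[0.209, 0.978, -0.0], [0.978, -0.209, -0.002], [-0.002, 0.0, -1.0]]
contact_force: [-3.6, -6.5, 0.8]
grip_width: 0.0131
finger_force: 37.5
```

Run:
```python
from h import *
plan(.4758,-.3149,.086,78.2);print(sensors.observe()['wrist_torque'],sensors.observe()['finger_force'])
```

```text
t 85.8 pos [ 0.4757 -0.3157  0.0862] psi 77.94 q [ 0.99  0.5  -0.66  1.93  0.4   0.85 -0.09] F [-3.6 -6.5  0.8] shift cm [ 0.08 -0.    0.02] turn units -0.05 w 0.0131 tilt [-0.    -0.002 -1.   ]
[-1.52887581  0.81228139  0.89648919] 37.45614096522331
```

>>> {"fn": "carry_out", "kwargs": {"rows": [[[0, 0, 0, 0, 0, -0.8, 0], [0, 0, 0, 0, 0, 0, 1], [0, 0, 0, 0, 0, 0, 1], [0, 0, 0, 0, 0, 0, 1], [0, 0, 0, 0, 0, 0, 1], [0, 0, 0, 0, 0, 0, 1], [0, 0, -3, 0, 0, 0, 1], [0, 0, -4, 0, 0, 0, 1], [0, 0, -4, 0, 0, 0, 1], [-3, 2, 0, 0, 0, 0, 1], [-4, 0, 0, 0, 0, 0, 1], [-4, 0, 0, 0, 0, 0, 1], [-4, 0, 0, 0, 0, 0, 1], [-4, 0, 0, 0, 0, 0, 1], [-4, -1, 0, 0, 0, 0, 1], [-3, 0, 0, 0, 0, 0, 1], [0, 0, 0, 0, 0, 0, 1], [0, 0, 0, 0, 0, 0, 1]]]}}

```text
t: 87.55
tcp_pos: [0.45, -0.5735, 0.1956]
ee_rot: [[0.138, 0.99, 0.0], [0.99, -0.138, 0.001], [0.001, -0.0, -1.0]]
contact_force: [0.3, 0.5, 0.9]
grip_width: 0.0939
finger_force: 0.0
```

```bash
python3 chk.py | grep -v block
python3 - <<'E'
from h import *
a=np.load('top3.npy').astype(np.uint8);s=optics.grab_frame('side')
f=lambda x:cv2.resize(x,(400,290),interpolation=2)
cv2.imwrite('pics/z.png',np.vstack([np.hstack([f(a[170:265,255:385]),f(a[205:270,400:475])]),np.hstack([f(s[170:245,245:340]),f(s[135:185,320:380])])]))
E
```

```text
t 87.5 pos [ 0.45   -0.5735  0.1956] psi 82.06 q [ 1.23  0.61 -0.63  1.46  0.37  1.19  0.41] F [0.3 0.5 0.9] shift cm [58.65  6.25 -0.39] turn units 23.11 w 0.0939 tilt [ 0.     0.001 -1.   ]
(array([0.44436153, 0.13518059]), array([ 0.45761204, -0.15239973]))
[array([-0.0836,  0.1429]), array([-0.0835, -0.145 ])]
```

View pics/z.png

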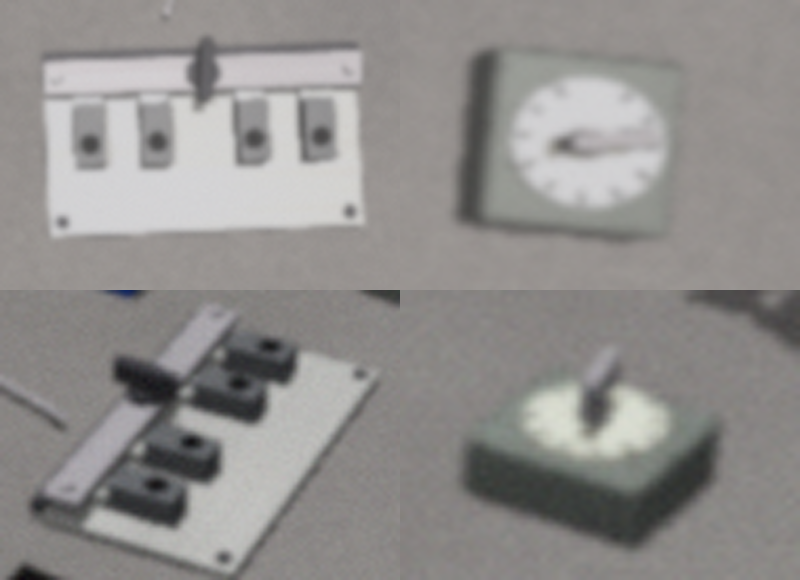

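The composite shows all four housings square under the lowered bar, the nut wing back near the fixture x axis, and the key at its wound angle. Nothing else has moved. I hand in.

```bash
python3 -c "
from bench import robot
print(robot.job_done())"
```

```text
the job is handed in; nothing more can be done
None
```

The job is handed in at about 88 s of the 210 s: all four housings are home and square under the bar (one was knocked aside mid-run and re-seated), the nut was tightened to its stop, and the timer key was then wound to its stop; no verdict was shown.

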